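Raise the dye-weighing cabinet's window to its working height

ROBOT

A 6-joint arm with a two-finger parallel gripper is mounted at the origin on the work surface. World frame = base frame: x ahead of the robot, y to its left, z up, the work surface at z = 0. Lengths are in m, angles in degrees, forces in N, time in s.
With the tool pointing down it reaches from about 0.25 to 0.725 m from the base axis. Payload 9.7 kg.
Tool frame: the origin (TCP) lies midway between the tips of the shut fingers; the grasp point (between the pads) lies 19 mm behind it; y points along the fingers, x is the direction in which the jaws open and shut, and the axes are right-handed (so a half turn about y gives the same grasp; the last joint's range is limited). The gripper opens to 85 mm and grips with 20 to 120 N. Pads are 22 mm wide; open, the fingers measure 114 mm over their backs; the gripper's body (76 mm by 85 mm) begins 54 mm behind the grasp point. The pads swing forward as they close: fully open they stand 13 mm farther back than shut.
Start: joints at [-71.161, 4.979, 10.078, 95.1, 0, 90], TCP at [0.178, -0.521, 0.231] pointing down, gripper open.
Joint ranges: [-179.16, 179.16], [-48.56, 103.87], [-65.8, 70.77], [-126.05, 130.52], [-82.76, 87.17], [-180, 180]. Speed limits (degrees/s): [127.2, 127.2, 147.25, 180, 180, 180].

INTERFACE

Orientations are given as [roll, pitch, yaw] about the fixed x, y, z axes, in that order (R = Rz(yaw) Ry(pitch) Rx(roll)).
In Python, from workcell import get_obs, camera, job_done gives the robot as it stands.
- The arm moves only by the tool play_rows, never from a script. Its argument "moves" is a list of rows, each a list of 3 entries, a list of its own where there are three numbers: the turn, a rotation vector about the tool's x, y, z in degrees, then the shift along the tool's x, y, z in m, then the opening in per cent of the stroke, from 0 (shut) to 100 (fully open). A call has exactly 5 rows; each row is the pose to reach, as a shift and turn from the pose commanded when the call began, along the tool's axes at that moment; what a row does not reach only later rows make up. A row lasts 1/10 s, in which the tool goes at most 50 mm and 8.59 degrees, less where a joint would pass 70% of its speed; a pose out of reach is approached as far as the arm can. A call with a gripper value outside its range is refused whole. The fingers move at their own pace and stop on an object; "grip_force" is the grip in N (left out, the last holds). Time passes only in rows, so rows that repeat a pose let the fingers close, or fill a call up. It gives the time, the measured TCP pose, the force and the opening at its end, in the units of the state.
- get_obs(): the state, without advancing time (a new reading comes with each control period).
- camera(name): name is "scene" or "top" or "wrist"; returns a dict with "img" (384x512x3 uint8, red, green, blue), "fov_y" (degrees; the focal length in pixels is half the picture's height over the tangent of half this angle, whatever the lens; pixels are square), "cx", "cy" (the principal point, pixels), "world_from_camera" (4x4, takes a point from camera to world coordinates). Camera axes: x right, y up, looking along -z (the intrinsics and any distortion apply to the point x, -y, -z); pixel columns grow to the right and rows downward; lengths in m; the calibration is good to about 2 mm. A picture is of the moment at which its call begins. There is no depth.
- job_done(): hands the job in, once; it reports no verdict.
The state is a dict: "time": time; "q": joint angles; "qd": joint speeds; "joint_efforts": joint torques, N m; "ee_pos": TCP position; "tcp_rot": TCP orientation; "wrist_force": force on the tool from outside, world axes, zero at the start; "torque": the same for the moment, N m; "opening": finger opening in m.
Only numpy, scipy, OpenCV 4.12 (cv2) and the standard library are available. Lean on these libraries where they do the work, as an engineer would, in place of code of your own. Each camera call takes 0.05 s, during which the arm holds its last target.

TASK

Open the dye-weighing cabinet for work: with the fingertips push its counterweighted window steadily up from beneath the lip until the lip is level with the green marker, without running it well past, and leave it standing there. Do not grip the lip or press on its rubber-covered top, and leave the jars and the tumbler where they stand.

Things in the scene. Friction and masses are not known exactly. Their poses are not given: they have to be found in the camera images.
- cabinet: Fixed clear-acrylic weighing cabinet, a balance inside: 510 mm wide, 300 deep, roof at 410; two front guide posts 50 deep, 40 wide, 680 high, inner faces at y = +-215 mm. Origin on the table, midway between the posts, in the plane of their front faces; x points into the cabinet (away from the robot), y to the left seen from the robot, z up. Sill 42 mm high at x = -18 to 42 mm.
- sash (a joint): Height of the sliding window above its bottom stop, m: 0 down, 0.235 fully up. Window and lip (about 0.95 kg) are balanced by weights inside the posts; guide friction about 3 N, imbalance up to about 1 N either way: 2 to 5 N upward move it slowly, and it stays where it is left. Fingers that lean on the nose can drag it down by friction (0.6): draw them back off it rather than down along it.
- lip_mid (a point): Middle of the lip's nose, on its axis; axes as the cabinet's. The aluminium lip runs along the window's bottom edge and stands out to the robot's side: a 5 mm shelf ending in a straight round nose, 14 mm in diameter, 460 mm long, orange end caps. The nose's axis is 115 mm above the table at the bottom stop; the pane's face is 56 mm behind it. Open space beneath, down to sill and table.
- lip_strip (a point): Middle of the upper face of the black rubber strip on top of the lip, 36 mm deep, 474 mm long; this point is 16 mm behind and 9.5 mm above the nose's axis. The strip also covers the top of the nose. Not to be gripped or pressed. Axes as the cabinet's.
- green_marker: Green clip on either one of the two posts: the working height. 20 mm high, with an 8 mm high tab sticking out 27 mm on each side. Origin at the tab's mid height, on the post's front face, 190 to 300 mm above the table. The lip is level with it when lip_mid is as high as this origin.
- red_marker: A like clip in red on the other post, 325 to 340 mm above the table: the upper limit, used only for cleaning. Origin as the green one's.
- blue_jar: Closed blue dye jar with a white cap, 60 mm in diameter, 85 mm high, standing loose on the table before the cabinet, to one side. Origin at the centre of its underside.
- yellow_jar: Closed yellow dye jar with a white cap, otherwise like the blue one.
- tumbler: Empty steel tumbler, 68 mm in diameter, 110 mm high, standing loose before the cabinet, to one side. Origin at the centre of its underside. Jars and tumbler stand at least 150 mm to either side of the cabinet's middle (to their centres).

How it is judged (in metres and radians):
On the way, in this order (a step that is already met when the one before it is completed fails the run):
1. the fingers push the window up by its lip, still well below the green marker ((contact force between the fingers and sash_c0 above 0.5 N or contact force between the fingers and sash_c1 above 0.5 N or contact force between the fingers and sash_c2 above 0.5 N or contact force between the fingers and sash_c3 above 0.5 N) and velocity of joint sash above 0.004 m/s and z of lip_mid in the frame of green_marker below -0.02 m), for 0.2 s.
2. the lip is level with the green marker (z of lip_mid in the frame of green_marker between -0.008 and 0.008 m), for 0.2 s.
At the end, for the whole second after the job is handed in: The middle of the lip's nose is within 8 mm of the green marker's height, the window at rest there by itself; both jars and the tumbler stand upright within 20 mm of where they were (all of step 2 and velocity of joint sash between -0.005 and 0.005 m/s and distance of each of blue_jar, yellow_jar, tumbler from where it was at the start of the episode below 0.02 m and angle between each of blue_jar, yellow_jar, tumbler's own z axis and vertical below 0.15 rad); the robot touches nothing.
It fails at once if the window is run more than 25 mm past the green marker (z of lip_mid in the frame of green_marker above 0.025 m).
It fails at once if the window is flung up (faster than 0.4 m/s) (velocity of joint sash above 0.4 m/s).
It fails at once if the lip is gripped or pressed on its rubber-covered top (over 3 N) (contact force between any of the fingers, the arm and sash_c4 above 3 N).
It fails at once if a jar or the tumbler is shifted by more than 20 mm, lifted or tipped (distance of any of blue_jar, yellow_jar, tumbler from where it was at the start of the episode above 0.02 m or angle between any of blue_jar, yellow_jar, tumbler's own z axis and vertical above 0.3 rad).
It also fails if it takes over 51 s, if anything falls off the work surface, if the arm or the gripper's body presses on something with over 40 N, if the wrist force passes 120 N, or if a joint passes its speed limit or range.

## Working session

There is one attempt and no reset: what is moved stays moved. The work goes in short steps, Python scripts to look and compute and a tool call to move; the robot and the scene stay as the last step left them, time stands still between calls to the robot, and variables do not carry over. Pictures are saved under pics/ and viewed, and the job is handed in when it is done.

Besides the shell and the picture viewer there is one more tool, called in YAML: its name, and indented under it one key for each argument. play_rows: Moves the arm, as the interface text tells. Its arguments: {"type":"object","properties":{"moves":{"type":"array"},"grip_force":{"type":"number"}},"required":["moves"]}

```bash
mkdir -p pics; ls
python3 - <<'E'
from workcell import get_obs,camera
import cv2,numpy as np
o=get_obs(); print({k:np.round(v,3).tolist() for k,v in o.items()})
for n in ["scene","top","wrist"]:
    c=camera(n); cv2.imwrite(f"pics/{n}0.png",c["img"][:,:,::-1]); print(n,c["fov_y"],c["cx"],c["cy"],np.round(c["world_from_camera"],4).tolist(),[k for k in c])
E
```

```text
pics
{'time': 0.0, 'q': [-71.161, 5.011, 10.034, 95.1, 0.001, 89.997], 'qd': [0.012, -0.053, -0.102, 0.007, -0.036, -0.013], 'joint_efforts': [0.004, -52.038, 46.481, 0.016, 0.0, -0.0], 'ee_pos': [0.178, -0.52, 0.231], 'tcp_rot': [-89.999, 0.076, -71.158], 'wrist_force': [0.077, -0.139, 0.484], 'torque': [-0.022, -0.022, -0.066], 'opening': 0.085}
scene 51.32525852327894 256.4107367869388 185.75261028375888 [[0.6271, 0.7356, -0.2563, 0.288], [-0.779, 0.5906, -0.2107, -0.2328], [-0.0036, 0.3318, 0.9433, 1.2033], [0.0, 0.0, 0.0, 1.0]] ['img', 'fov_y', 'cx', 'cy', 'world_from_camera']
top 47.92070211136325 249.3717551668624 192.7040703742501 [[-0.1083, 0.9664, -0.2329, 0.332], [-0.9941, -0.1045, 0.0288, -0.0105], [0.0035, 0.2347, 0.9721, 1.2149], [0.0, 0.0, 0.0, 1.0]] ['img', 'fov_y', 'cx', 'cy', 'world_from_camera']
wrist 68.97433002566115 256.5594350873337 191.13238551918033 [[0.3235, 0.8979, 0.2985, 0.2543], [-0.9462, 0.3074, 0.1008, -0.4947], [-0.0013, -0.315, 0.9491, 0.3728], [0.0, 0.0, 0.0, 1.0]] ['img', 'fov_y', 'cx', 'cy', 'world_from_camera']
```

View pics/scene0.png

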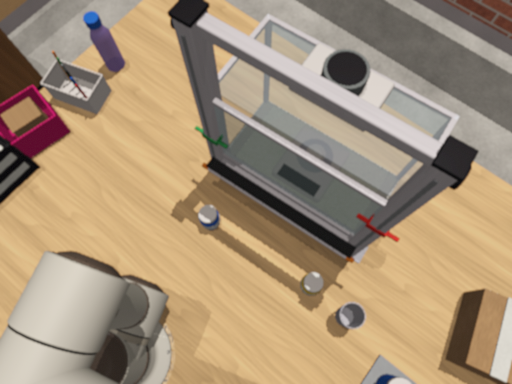

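View pics/top0.png

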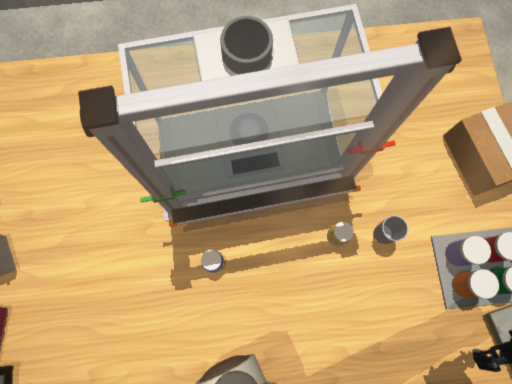

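View pics/wrist0.png

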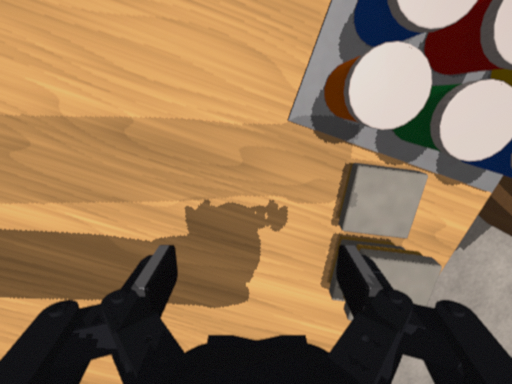

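Run:
```python
import cv2
def crop(n,x0,y0,x1,y1,s,o):
    i=cv2.imread(f"pics/{n}0.png")[y0:y1,x0:x1]; cv2.imwrite(f"pics/{o}.png",cv2.resize(i,None,fx=s,fy=s,interpolation=cv2.INTER_CUBIC))
crop("top",70,80,230,290,4,"c1") if 0 else None
crop("top",130,170,260,280,6,"c1")
crop("top",310,120,440,250,5,"c2")
crop("top",70,10,480,140,1.9,"c3")
crop("scene",180,110,310,220,6,"c4")
crop("scene",300,200,420,300,6,"c5")
```

```text
(no output)
```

View pics/c1.png

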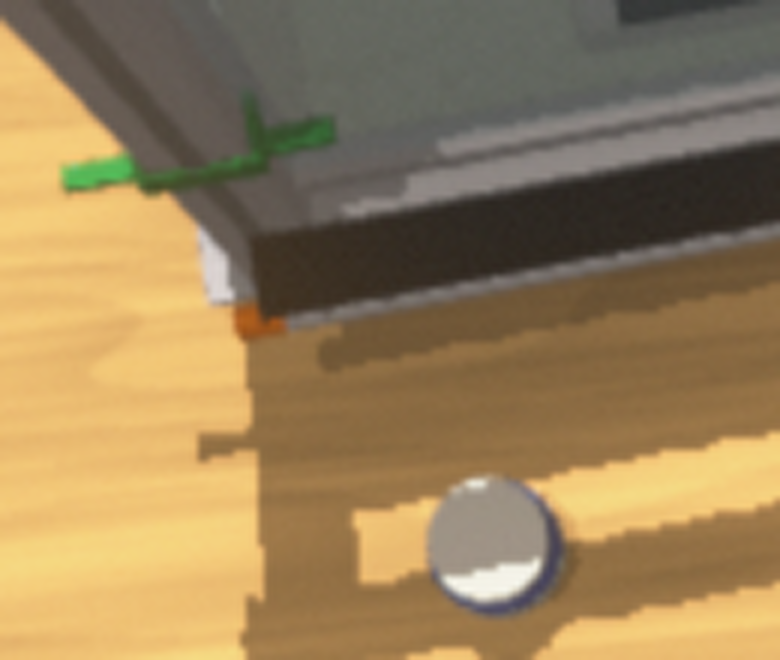

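View pics/c2.png

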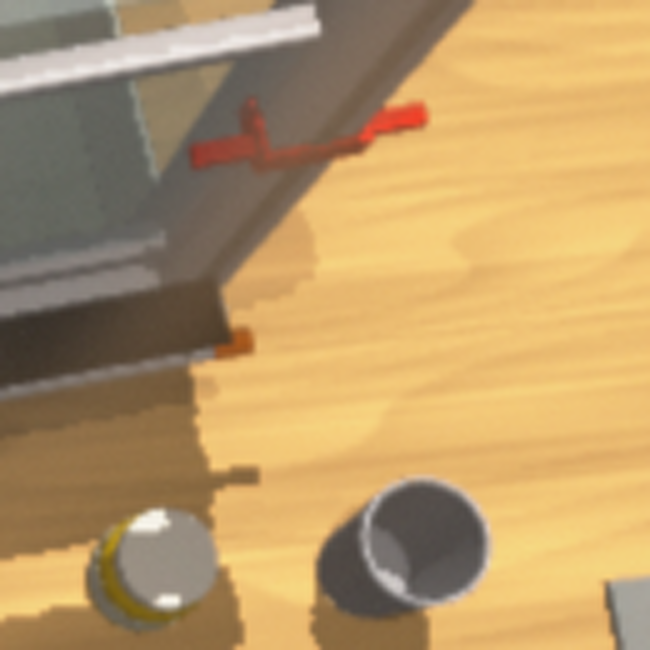

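View pics/c3.png

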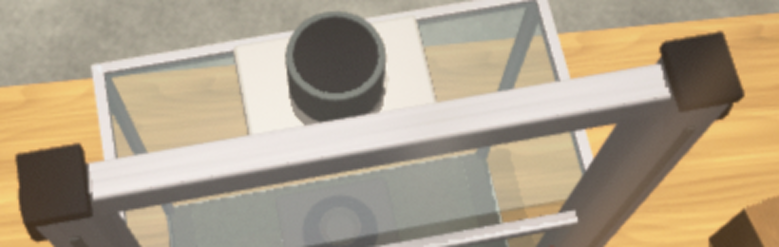

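View pics/c4.png

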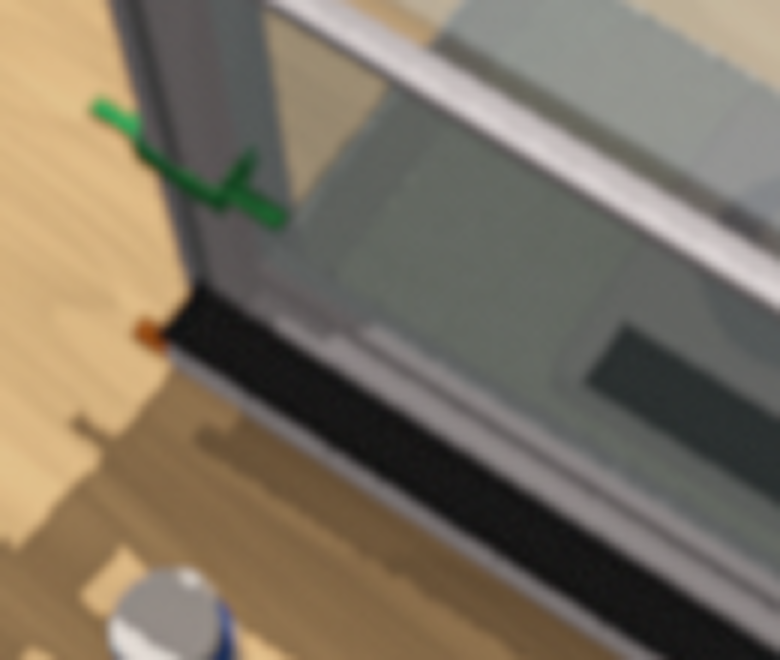

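View pics/c5.png

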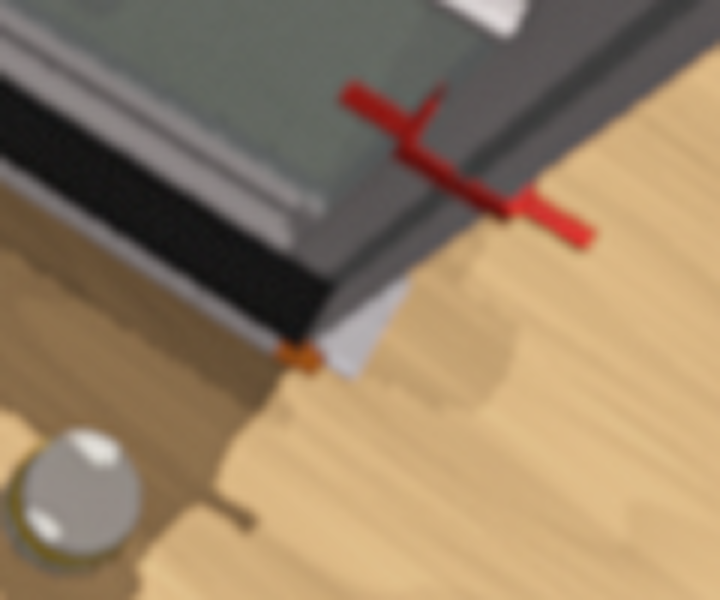

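```bash
cat > h.py <<'E'
import numpy as np
def proj(c,P):
    M=np.linalg.inv(np.asarray(c["world_from_camera"])); P=np.atleast_2d(P)
    p=P@M[:3,:3].T+M[:3,3]; f=192/np.tan(np.radians(c["fov_y"]/2))
    return np.c_[c["cx"]+f*p[:,0]/-p[:,2], c["cy"]+f*-p[:,1]/-p[:,2]]
def ray(c,uv):
    W=np.asarray(c["world_from_camera"]); f=192/np.tan(np.radians(c["fov_y"]/2))
    d=W[:3,:3]@np.array([(uv[0]-c["cx"])/f,-(uv[1]-c["cy"])/f,-1]); return W[:3,3],d
def onz(c,uv,z):
    o,d=ray(c,uv); return o+d*(z-o[2])/d[2]
E
cat > fit.py <<'E'
from h import *
from workcell import camera
from scipy.optimize import least_squares
cs={n:camera(n) for n in("top","scene")}
obs={"top":[(173.3,223),(172,209.2),(353,175.6),(355.6,188.4),(140.8,199.7),(185.8,191.7),(348.4,151),(395,143)],
"scene":[(207.5,167.2),(214.2,157.5),(355,246.7),(350,257.5),(196.2,127.5),(227.2,146.7),(357.5,215.3),(398.7,240)]}
def pts(p):
    x,y,a,L,xg,zg,xr,zr=p
    P=np.array([[L-.002,.237,.1245],[L+.034,.237,.1245],[L+.034,-.237,.1245],[L-.002,-.237,.1245],[xg,.282,zg],[xg,.188,zg],[xr,-.188,zr],[xr,-.282,zr]])
    R=np.array([[np.cos(a),-np.sin(a),0],[np.sin(a),np.cos(a),0],[0,0,1]])
    return P@R.T+[x,y,0]
def res(p):
    r=np.concatenate([(proj(cs[n],pts(p))-obs[n]).ravel() for n in cs]); 
    return np.r_[r,(p[3]+.036)/.01,(p[4])/.01,(p[6])/.01,(p[4]-p[6])/.003]
s=least_squares(res,[.6,0,0.1,-.036,0,.25,0,.33],x_scale=.01)
print(np.round(s.x,4),np.degrees(s.x[2])); print(np.round(s.fun[:32].reshape(2,8,2),1).tolist())
J=s.jac;print(np.round(np.sqrt(np.diag(np.linalg.inv(J.T@J))),4))
for n,uv in [("blue",(212,260)),("yellow",(343.3,232.6)),("tumb",(395.5,228.4))]: print(n,onz(cs["top"],uv,.085 if n!="tumb" else .11))
for n,uv in [("blue",(208,213.5)),("yellow",(314,281)),("tumb",(351,315.5))]: print(n,onz(cs["scene"],uv,.085 if n!="tumb" else .11))
print(np.round(pts(s.x),4).tolist())
E
python3 fit.py
```

```text
[ 0.5955 -0.0769  0.0843 -0.0378  0.001   0.2548  0.0007  0.3342] 4.8304756504804285
[[[1.1, -0.4], [0.3, -0.2], [-1.9, -0.4], [-1.1, -0.2], [1.8, -0.4], [-2.3, -0.0], [2.7, -0.4], [-1.6, -0.3]], [[-0.4, 0.0], [0.2, 0.3], [0.8, 0.8], [-0.7, 1.0], [0.5, 0.6], [-1.6, -0.6], [1.8, 1.0], [-1.9, -0.6]]]
[0.0058 0.0009 0.0036 0.0059 0.0059 0.0048 0.0059 0.0042]
blue [0.43479022 0.07170453 0.085     ]
yellow [ 0.46873213 -0.27827612  0.085     ]
tumb [ 0.46195563 -0.40820996  0.11      ]
blue [0.43768252 0.07291243 0.085     ]
yellow [ 0.47534629 -0.27906409  0.085     ]
tumb [ 0.46045159 -0.40473692  0.11      ]
[[0.5359, 0.1559, 0.1245], [0.5718, 0.1589, 0.1245], [0.6117, -0.3134, 0.1245], [0.5758, -0.3164, 0.1245], [0.5728, 0.2042, 0.2548], [0.5807, 0.1105, 0.2548], [0.6121, -0.2642, 0.3342], [0.62, -0.3579, 0.3342]]
```

```bash
sed -i 's/x,y,a,L,xg,zg,xr,zr=p/x,y,a,L,xg,zg,xr,zr,h,w=p/; s/\.1245\]/.1245+h]/g; s/\[xg,\.282,zg\],\[xg,\.188,zg\],\[xr,-\.188,zr\],\[xr,-\.282,zr\]/[xg,.235+w,zg],[xg,.235-w,zg],[xr,-.235+w,zr],[xr,-.235-w,zr]/; s/0,\.33\],/0,.33,0,.047],/' fit.py; python3 fit.py
```

```text
[ 0.5956 -0.077   0.0844 -0.0393  0.0017  0.2522  0.0016  0.331   0.0063
  0.0515] 4.834569435245493
[[[0.8, -0.3], [-0.0, -0.2], [-1.2, -0.6], [-0.4, -0.3], [0.1, -0.1], [-0.2, -0.5], [0.3, 0.0], [-0.2, -0.6]], [[-0.9, -0.4], [-0.3, -0.2], [1.2, 0.8], [-0.5, 1.1], [-0.5, 0.0], [0.0, 0.5], [-0.0, -0.1], [-0.3, 0.5]]]
[0.0058 0.0009 0.0036 0.0059 0.0059 0.0048 0.0059 0.0042 0.004  0.0008]
blue [0.43479022 0.07170453 0.085     ]
yellow [ 0.46873213 -0.27827612  0.085     ]
tumb [ 0.46195563 -0.40820996  0.11      ]
blue [0.43768252 0.07291243 0.085     ]
yellow [ 0.47534629 -0.27906409  0.085     ]
tumb [ 0.46045159 -0.40473692  0.11      ]
[[0.5345, 0.1557, 0.1308], [0.5703, 0.1587, 0.1308], [0.6103, -0.3136, 0.1308], [0.5744, -0.3166, 0.1308], [0.5732, 0.2086, 0.2522], [0.5819, 0.106, 0.2522], [0.6127, -0.2597, 0.331], [0.6214, -0.3623, 0.331]]
```

```bash
cat > mv.py <<'E'
import sys,numpy as np
from workcell import get_obs
from scipy.spatial.transform import Rotation as R
# usage: mv.py x y z roll pitch yaw
o=get_obs(); t=np.array([float(v) for v in sys.argv[1:7]])
A=R.from_euler('xyz',o["tcp_rot"],degrees=True); B=R.from_euler('xyz',t[3:],degrees=True)
print("now",o["time"],np.round(o["ee_pos"],4),np.round(o["tcp_rot"],2),"q",np.round(o["q"],1),"F",np.round(o["wrist_force"],2),o["opening"])
print("turn",np.round((A.inv()*B).as_rotvec(degrees=True),2),"shift",np.round(A.inv().apply(t[:3]-o["ee_pos"]),4))
E
python3 mv.py 0.40 -0.093 0.33 0 0 -85.2; python3 mv.py 0.29 -0.31 0.33 -50 0 -75
```

```text
now 0.35 [ 0.1776 -0.5205  0.2311] [-9.000e+01  2.000e-02 -7.116e+01] q [-71.2   5.   10.1  95.1   0.   90. ] F [-0.3  -0.54  0.98] 0.08549308770343926
turn [ 89.51  11.01 -11.04] shift [-0.3328 -0.0988  0.3485]
now 0.35 [ 0.1776 -0.5205  0.2311] [-9.000e+01  2.000e-02 -7.116e+01] q [-71.2   5.   10.1  95.1   0.   90. ] F [-0.3  -0.54  0.98] 0.08549308770343926
turn [39.98  3.68 -1.36] shift [-0.1629 -0.0988  0.1744]
```

play_rows:
  moves:
    - [[0, 0, 0], [-0.01, -0.04, 0.02], 0]
    - [[8, 0, 0], [-0.04, -0.07, 0.05], 0]
    - [[16, 1, 0], [-0.08, -0.1, 0.09], 0]
    - [[24, 2, -1], [-0.12, -0.1, 0.13], 0]
    - [[32, 3, -1], [-0.16, -0.1, 0.17], 0]

```text
time: 0.85
ee_pos: [0.2756, -0.3378, 0.3324]
tcp_rot: [-57.6, -0.3, -74.3]
wrist_force: [1.4, -0.0, 0.4]
opening: 0.0122
```

```bash
python3 mv.py 0.40 -0.093 0.33 0 0 -85.2
```

```text
now 0.85 [ 0.2756 -0.3378  0.3324] [-57.65  -0.3  -74.34] q [-71.2 -14.4  -1.6 100.6  32.3  93.7] F [ 1.38 -0.02  0.42] 0.012193778726412047
turn [57.44  5.74 -9.78] shift [-0.2021  0.1006  0.1564]
```

play_rows:
  moves:
    - [[8, 1, -1.4], [-0.03, 0.014, 0.022], 0]
    - [[16, 1.6, -2.8], [-0.06, 0.03, 0.045], 0]
    - [[24, 2.4, -4], [-0.09, 0.045, 0.07], 0]
    - [[32, 3.2, -5.5], [-0.12, 0.06, 0.092], 0]
    - [[40, 4, -6.8], [-0.145, 0.072, 0.112], 0]

```text
time: 1.35
ee_pos: [0.3462, -0.187, 0.3324]
tcp_rot: [-19.3, -0.3, -79.6]
wrist_force: [-8.3, 15.2, 1.7]
opening: 0.0001
```

```bash
python3 mv.py 0.40 -0.093 0.30 0 0 -85.2
```

```text
now 1.35 [ 0.3462 -0.187   0.3324] [-19.26  -0.28 -79.62] q [-70.9 -48.6 -39.2  75.7  68.9 114.9] F [-8.3  15.21  1.65] 9.598220351465183e-05
turn [19.23  1.22 -5.48] shift [-0.0829  0.0765 -0.0072]
```

```bash
python3 mv.py 0.28 -0.32 0.33 -58 0 -75
```

```text
now 1.35 [ 0.3462 -0.187   0.3324] [-19.26  -0.28 -79.62] q [-70.9 -48.6 -39.2  75.7  68.9 114.9] F [-8.3  15.21  1.65] 9.598220351465183e-05
turn [-38.71  -2.72   3.86] shift [ 0.1189 -0.0831 -0.0322]
```

play_rows:
  moves:
    - [[-8, 0, 0.8], [0.024, -0.016, -0.006], 0]
    - [[-16, -1, 1.6], [0.048, -0.033, -0.012], 0]
    - [[-24, -2, 2.4], [0.072, -0.05, -0.019], 0]
    - [[-32, -2.5, 3.2], [0.096, -0.066, -0.026], 0]
    - [[-39, -2.7, 3.9], [0.119, -0.083, -0.032], 0]

```text
time: 1.85
ee_pos: [0.2781, -0.3229, 0.332]
tcp_rot: [-58.9, -0.2, -75.1]
wrist_force: [-0.9, -0.0, -0.1]
opening: -0.0
```

```bash
python3 mv.py 0.33 -0.30 0.33 -90 0 -75
```

```text
now 1.85 [ 0.2781 -0.3229  0.332 ] [-58.9   -0.2  -75.14] q [-69.4 -16.7  -3.  100.   30.9  96.8] F [-0.88 -0.03 -0.12] -3.615779113653291e-05
turn [-31.1   -0.09   0.24] shift [-0.0088  0.0306  0.047 ]
```

play_rows:
  moves:
    - [[-8, 0, 0], [0, 0.008, 0.012], 0]
    - [[-16, 0, 0], [0, 0.015, 0.024], 0]
    - [[-24, 0, 0], [-0.005, 0.022, 0.036], 0]
    - [[-31, 0, 0], [-0.008, 0.03, 0.047], 0]
    - [[-31, 0, 0], [-0.008, 0.03, 0.047], 0]

```text
time: 2.35
ee_pos: [0.3336, -0.2981, 0.3292]
tcp_rot: [-89.8, -0.1, -74.8]
wrist_force: [0.1, 0.3, -0.3]
opening: -0.0001
```

```bash
python3 mv.py 0.43 -0.10 0.33 -90 0 -98
```

```text
now 2.35 [ 0.3336 -0.2981  0.3292] [-8.983e+01 -7.000e-02 -7.485e+01] q [-4.190e+01 -5.700e+00  1.060e+01  1.062e+02  1.000e-01  1.230e+02] F [ 0.06  0.31 -0.26] -0.00010493369142535665
turn [-0.19 23.15  0.04] shift [-0.166  -0.0006  0.1449]
```

```bash
python3 mv.py 0.43 -0.062 0.33 -90 0 -93.2
```

```text
now 2.35 [ 0.3336 -0.2981  0.3292] [-8.983e+01 -7.000e-02 -7.485e+01] q [-4.190e+01 -5.700e+00  1.060e+01  1.062e+02  1.000e-01  1.230e+02] F [ 0.06  0.31 -0.26] -0.00010493369142535665
turn [-0.18 18.35  0.04] shift [-0.2027 -0.0006  0.1548]
```

play_rows:
  moves:
    - [[0, 4, 0], [-0.035, 0, 0.028], 0]
    - [[0, 8, 0], [-0.075, 0, 0.058], 0]
    - [[0, 12, 0], [-0.115, 0, 0.088], 0]
    - [[0, 16, 0], [-0.155, 0, 0.118], 0]
    - [[0, 18.4, 0], [-0.19, 0, 0.146], 0]

```text
time: 2.85
ee_pos: [0.4231, -0.0767, 0.3313]
tcp_rot: [-89.5, 0.0, -93.8]
wrist_force: [0.1, -1.3, 0.0]
opening: 0.0001
```

```bash
python3 mv.py 0.43 -0.062 0.30 -45 -3.5 -96; python3 mv.py 0.43 -0.062 0.27 0 -5 -98.2
```

```text
now 2.85 [ 0.4231 -0.0767  0.3313] [-8.945e+01  3.000e-02 -9.375e+01] q [-1.030e+01 -8.200e+00  8.600e+00  1.063e+02  1.000e-01  1.734e+02] F [ 0.13 -1.29  0.01] 8.053306167916116e-05
turn [44.37  0.73 -4.23] shift [-0.0151  0.0313  0.0057]
now 2.85 [ 0.4231 -0.0767  0.3313] [-8.945e+01  3.000e-02 -9.375e+01] q [-1.030e+01 -8.200e+00  8.600e+00  1.063e+02  1.000e-01  1.734e+02] F [ 0.13 -1.29  0.01] 8.053306167916116e-05
turn [89.15 -0.49 -7.43] shift [-0.0151  0.0613  0.0054]
```

play_rows:
  moves:
    - [[8, 0, -0.8], [-0.002, 0.004, 0.01], 0]
    - [[16.5, 0, -1.6], [-0.004, 0.008, 0.02], 0]
    - [[25, 0, -2.4], [-0.006, 0.012, 0.03], 0]
    - [[33.5, 0, -3.2], [-0.008, 0.016, 0.04], 0]
    - [[42, 0, -4], [-0.01, 0.02, 0.05], 0]

```text
time: 3.35
ee_pos: [0.4739, -0.072, 0.3125]
tcp_rot: [-47.0, -3.7, -95.0]
wrist_force: [0.5, 0.1, 0.1]
opening: 0.0002
```

```bash
python3 mv.py 0.46 -0.066 0.27 0 -5 -98.2
```

```text
now 3.35 [ 0.4739 -0.072   0.3125] [-47.    -3.69 -95.04] q [ -8.4 -46.3 -30.5  62.6  -0.4 175. ] F [0.45 0.06 0.05] 0.0002447005391933249
turn [46.74  0.06 -3.51] shift [-0.0075  0.021  -0.0393]
```

```bash
cat > fk.py <<'E'
import numpy as np
from scipy.optimize import least_squares
D=np.array([[4.979,10.078,95.1,.5505,.231],[-5.7,10.6,106.2,.4474,.3292],[-8.2,8.6,106.3,.430,.3313],[-46.3,-30.5,62.6,.4793,.3125]])
def fk(p,q):
    L1,al,L2,be,H,T=p; q2,q3,q4=np.radians(q); e=q2-q3+be; P=q2-q3+q4
    return np.array([L1*np.sin(q2+al)+L2*np.cos(e)+T*np.cos(P),H+L1*np.cos(q2+al)-L2*np.sin(e)-T*np.sin(P)])
p0=np.array([.4,.2,.4,0,.15,.3]); 
f=lambda p:np.r_[np.concatenate([(fk(p,d[:3])-d[3:])/.002 for d in D]),(p-p0)/[.1,.2,.1,.05,.1,.1]]
s=least_squares(f,p0); print(np.round(s.x,3),np.round(s.fun,1))
for t in [(.47,.3125,30),(.5,.25,0),(.47,.15,0),(.46,.08,0),(.51,.08,0),(.58,.09,0),(.58,.25,0),(.51,.08,20),(.58,.09,20),(.58,.25,20)]:
    lo=np.radians([-48,-65]);
    best=min((least_squares(lambda q:np.r_[(fk(s.x,[q[0],q[1],t[2]-q[0]+q[1]])-t[:2])*1000],g) for g in([-20,0],[-40,-40],[20,40],[60,60])),key=lambda r:r.cost)
    print(t,np.round(best.x,1),"q4",round(t[2]-best.x[0]+best.x[1],1),"err",best.cost)
E
python3 fk.py
```

```text
[ 0.443  0.003  0.514 -0.023  0.182  0.449] [-0.2  0.1  0.1 -0.1  0.1 -0.1 -0.1  0.   0.4 -1.   1.1 -0.5  0.3  1.5]
(0.47, 0.3125, 30) [-65.7 -47.5] q4 48.2 err 6.162975822039155e-27
(0.5, 0.25, 0) [-107.1  -85.9] q4 21.3 err 3.8518598887744717e-28
(0.47, 0.15, 0) [-33.  -91.5] q4 -58.4 err 535.0522859144314
(0.46, 0.08, 0) [ -57.1 -100.4] q4 -43.3 err 9.629649721936179e-29
(0.51, 0.08, 0) [ -90.2 -102.9] q4 -12.7 err 6.162975822039155e-27
(0.58, 0.09, 0) [ 17.7 -74.2] q4 -91.9 err 2.5037089277034066e-26
(0.58, 0.25, 0) [-48.3 -75.9] q4 -27.6 err 1.5407439555097887e-27
(0.51, 0.08, 20) [-70.1 -82.7] q4 7.4 err 9.629649721936179e-29
(0.58, 0.09, 20) [-36.6 -72.9] q4 -16.3 err 1.15553100361312e-22
(0.58, 0.25, 20) [-53.2 -59.5] q4 13.7 err 6.548161810916602e-27
```

```bash
cat >> fk.py <<'E'
print()
for P in (30,35,40,45,50,60):
  for z in (.06,.09,.16,.23):
    t=(.57,z); 
    g=[least_squares(lambda q:(fk(s.x,[q[0],q[1],P-q[0]+q[1]])-t)*100,x0,bounds=([-48,-65.3],[103,70])) for x0 in([-20,0],[-40,-40],[20,40],[0,-40])]
    b=min(g,key=lambda r:r.cost); print(P,z,np.round(b.x,1),"q4",round(P-b.x[0]+b.x[1],1),"err cm",round((2*b.cost)**.5,2))
E
python3 fk.py | sed -n '/^$/,$p'
```

```text
30 0.06 [-34.3 -65.3] q4 -1.0 err cm 1.93
30 0.09 [-41.  -65.3] q4 5.7 err cm 0.3
30 0.16 [-47.  -59.6] q4 17.4 err cm 0.0
30 0.23 [-48.  -52.1] q4 25.9 err cm 0.39
35 0.06 [-36.3 -63.2] q4 8.1 err cm 0.0
35 0.09 [-39.4 -60.9] q4 13.5 err cm 0.0
35 0.16 [-43.6 -54.5] q4 24.1 err cm 0.0
35 0.23 [-44.9 -47.2] q4 32.7 err cm 0.0
40 0.06 [-34.1 -58.4] q4 15.7 err cm 0.0
40 0.09 [-36.5 -55.9] q4 20.5 err cm 0.0
40 0.16 [-39.8 -49.4] q4 30.4 err cm 0.0
40 0.23 [-40.7 -42. ] q4 38.7 err cm 0.0
45 0.06 [-31.  -53.4] q4 22.6 err cm 0.0
45 0.09 [-33.  -50.9] q4 27.1 err cm 0.0
45 0.16 [-35.7 -44.2] q4 36.4 err cm 0.0
45 0.23 [-36.3 -36.7] q4 44.6 err cm 0.0
50 0.06 [-27.5 -48.3] q4 29.2 err cm 0.0
50 0.09 [-29.1 -45.7] q4 33.4 err cm 0.0
50 0.16 [-31.4 -39. ] q4 42.3 err cm 0.0
50 0.23 [-31.8 -31.4] q4 50.4 err cm 0.0
60 0.06 [-19.4 -37.8] q4 41.6 err cm 0.0
60 0.09 [-20.6 -35.2] q4 45.4 err cm 0.0
60 0.16 [-22.2 -28.4] q4 53.8 err cm 0.0
60 0.23 [-22.4 -20.7] q4 61.7 err cm 0.0
```

```bash
cat >> fk.py <<'E'
print("\nB")
for r,z,P in [(.5,.31,47),(.5,.2,50),(.5,.1,50),(.5,.065,50),(.5,.065,45),(.53,.062,45),(.57,.062,40),(.565,.26,40),(.53,.24,40),(.5,.24,45)]:
    t=(r,z)
    g=[least_squares(lambda q:(fk(s.x,[q[0],q[1],P-q[0]+q[1]])-t)*100,x0,bounds=([-48,-65.3],[103,70])) for x0 in([-20,0],[-40,-40],[20,40],[0,-40])]
    b=min(g,key=lambda r:r.cost); print(P,r,z,np.round(b.x,1),"q4",round(P-b.x[0]+b.x[1],1),"err cm",round((2*b.cost)**.5,2))
E
python3 fk.py | sed -n '/^B$/,$p'
python3 - <<'E'
from workcell import camera
import cv2
cv2.imwrite("pics/w1.png",camera("wrist")["img"][:,:,::-1])
E
```

```text
B
47 0.5 0.31 [-43.3 -29.5] q4 60.7 err cm 0.0
50 0.5 0.2 [-43.  -40.1] q4 52.9 err cm 0.0
50 0.5 0.1 [-42.5 -51.1] q4 41.4 err cm 0.0
50 0.5 0.065 [-41.3 -54.6] q4 36.7 err cm 0.0
45 0.5 0.065 [-46.5 -59.6] q4 31.9 err cm 0.0
45 0.53 0.062 [-39.5 -57.2] q4 27.3 err cm 0.0
40 0.57 0.062 [-34.2 -58.2] q4 16.0 err cm 0.0
40 0.565 0.26 [-41.4 -38.9] q4 42.4 err cm 0.0
40 0.53 0.24 [-47.5 -43.6] q4 43.9 err cm 0.0
45 0.5 0.24 [-47.5 -40.4] q4 52.2 err cm 0.0
```

View pics/w1.png

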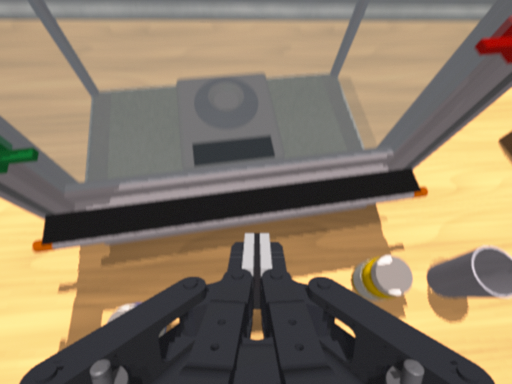

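Run:
```python
import cv2
i=cv2.imread("pics/w1.png")
a=cv2.resize(i[130:260,0:80],None,fx=4.5,fy=4.5,interpolation=cv2.INTER_CUBIC)
b=cv2.resize(i[20:215,400:512],None,fx=3,fy=3,interpolation=cv2.INTER_CUBIC)
cv2.imwrite("pics/w1a.png",a);cv2.imwrite("pics/w1b.png",b)
```

```text
(no output)
```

View pics/w1a.png

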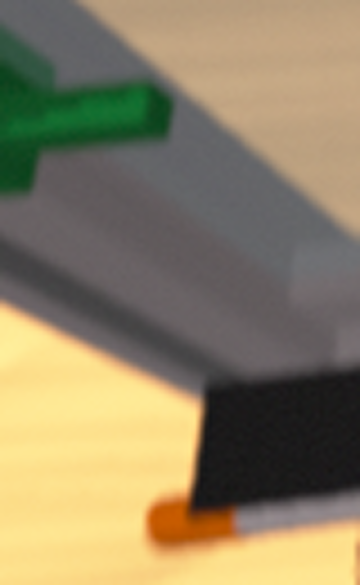

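View pics/w1b.png

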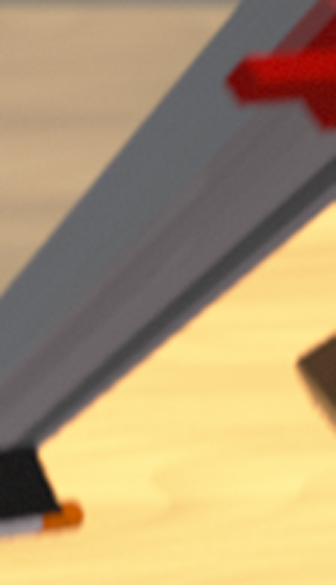

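```bash
cat > e.py <<'E'
s=open('fit.py').read()
s=s.replace('("top","scene")','("top","scene","wrist")')
s=s.replace('\ndef pts',',\n"wrist":[(42.7,243.8),(46,214.9),(411.7,170),(419,190.7),(np.nan,)*2,(34.9,155.1),(479.3,48),(np.nan,)*2]}\ndef pts',1).replace('(398.7,240)]}','(398.7,240)]')
s=s.replace('return np.r_[r,','return np.r_[np.nan_to_num(r),').replace('s.fun[:32].reshape(2,','s.fun[:48].reshape(3,')
open('fit2.py','w').write(s)
E
python3 e.py; python3 fit2.py|grep -v -e blue -e yell -e tumb
```

```text
[ 0.5934 -0.0756  0.0826 -0.0415  0.0019  0.2482  0.0037  0.3257  0.013
  0.0508] 4.734401397389887
[[[-0.0, 0.9], [-0.9, 0.9], [-0.7, 0.5], [0.1, 1.0], [0.3, 1.0], [-0.9, 0.8], [-0.6, 1.1], [-2.0, 0.7]], [[-2.4, -0.5], [-1.7, -0.4], [0.4, 1.5], [-1.3, 1.9], [-0.9, 1.0], [-0.9, 1.2], [-1.0, 0.5], [-2.1, 0.6]], [[1.0, -0.3], [1.7, -0.9], [-1.1, -2.8], [1.8, -0.3], [0.0, 0.0], [0.9, -1.8], [-0.2, -1.2], [0.0, 0.0]]]
[0.0058 0.0007 0.0022 0.0058 0.0058 0.0015 0.0058 0.0009 0.0009 0.0007]
[[0.5305, 0.157, 0.1375], [0.5663, 0.1599, 0.1375], [0.6055, -0.3125, 0.1375], [0.5696, -0.3154, 0.1375], [0.5717, 0.2093, 0.2482], [0.5801, 0.1081, 0.2482], [0.6123, -0.2589, 0.3257], [0.6207, -0.3601, 0.3257]]
```

```bash
cat > mr.py <<'E'
import sys,numpy as np
from workcell import get_obs
from scipy.spatial.transform import Rotation as R
o=get_obs(); r,z,P=[float(v) for v in sys.argv[1:4]]; a=-8.2
t=np.array([r*np.cos(np.radians(a)),r*np.sin(np.radians(a)),z])
A=R.from_euler('xyz',o["tcp_rot"],degrees=True); B=R.from_euler('ZXY',[a-90,-P,-4.5],degrees=True)
print("now",round(o["time"],2),np.round(o["ee_pos"],4),"r",np.hypot(*o["ee_pos"][:2]).round(4),np.round(o["tcp_rot"],2),"q",np.round(o["q"],1),"F",np.round(o["wrist_force"],2))
print("turn",np.round((A.inv()*B).as_rotvec(degrees=True),2),"shift",np.round(A.inv().apply(t-o["ee_pos"]),4))
# tool-axes equivalents of 10 mm world up and 10 mm radial forward
print("up10",np.round(A.inv().apply([0,0,.01]),4),"fwd10",np.round(A.inv().apply(B.apply([0,0,0])+np.r_[t[:2]/r*.01,0]),4))
E
python3 mr.py .5 .1 50
```

```text
now 3.55 [ 0.4727 -0.0718  0.3124] r 0.4782 [-47.53  -3.67 -95.01] q [ -8.4 -45.9 -30.1  63.2  -0.4 175. ] F [0.41 0.09 0.63]
turn [-2.54  0.32  0.76] shift [-0.0161  0.1711 -0.1267]
up10 [ 0.0006 -0.0074  0.0067] fwd10 [0.0006 0.0068 0.0073]
```

play_rows:
  moves:
    - [[-2.5, 0.3, 0.8], [-0.003, 0.02, 0.01], 0]
    - [[-2.5, 0.3, 0.8], [-0.006, 0.06, -0.025], 0]
    - [[-2.5, 0.3, 0.8], [-0.01, 0.1, -0.06], 0]
    - [[-2.5, 0.3, 0.8], [-0.013, 0.135, -0.093], 0]
    - [[-2.5, 0.3, 0.8], [-0.016, 0.171, -0.127], 0]

```text
time: 4.05
ee_pos: [0.4975, -0.0717, 0.1042]
tcp_rot: [-50.1, -2.9, -94.7]
wrist_force: [0.8, 0.2, 0.1]
opening: 0.0
```

```bash
python3 mr.py .505 .068 48; python3 mr.py .567 .064 40
```

```text
now 4.05 [ 0.4975 -0.0717  0.1042] r 0.5027 [-50.12  -2.86 -94.71] q [-8.200e+00 -4.410e+01 -5.120e+01  4.290e+01  1.000e-01  1.754e+02] F [0.77 0.23 0.08]
turn [ 2.03  0.02 -0.21] shift [-0.0017  0.0292 -0.0214]
up10 [ 0.0005 -0.0077  0.0064] fwd10 [0.0006 0.0064 0.0076]
now 4.05 [ 0.4975 -0.0717  0.1042] r 0.5027 [-50.12  -2.86 -94.71] q [-8.200e+00 -4.410e+01 -5.120e+01  4.290e+01  1.000e-01  1.754e+02] F [0.77 0.23 0.08]
turn [10.    0.01 -0.83] shift [0.0019 0.0721 0.0234]
up10 [ 0.0005 -0.0077  0.0064] fwd10 [0.0006 0.0064 0.0076]
```

play_rows:
  moves:
    - [[1, 0, 0], [-0.001, 0.015, -0.011], 0]
    - [[2, 0, 0], [-0.001, 0.03, -0.022], 0]
    - [[4.5, 0, -0.3], [0, 0.044, -0.007], 0]
    - [[7.2, 0, -0.6], [0.001, 0.058, 0.008], 0]
    - [[10, 0, -0.8], [0.002, 0.072, 0.023], 0]

```text
time: 4.55
ee_pos: [0.5625, -0.0813, 0.0658]
tcp_rot: [-40.0, -3.4, -95.3]
wrist_force: [0.6, -0.2, -0.9]
opening: -0.0001
```

```bash
python3 mr.py .567 .085 40
python3 - <<'E'
from workcell import camera
import cv2,numpy as np
a=camera("wrist")["img"];b=camera("top")["img"]
cv2.imwrite("pics/w2.png",a[:,:,::-1]);cv2.imwrite("pics/t2.png",b[:,:,::-1])
E
```

```text
now 4.55 [ 0.5625 -0.0813  0.0658] r 0.5683 [-39.95  -3.45 -95.28] q [-8.300e+00 -3.810e+01 -5.880e+01  1.920e+01  1.000e-01  1.754e+02] F [ 0.61 -0.24 -0.94]
turn [-0.14  0.01 -0.01] shift [ 0.0008 -0.0133  0.0138]
up10 [ 0.0006 -0.0064  0.0077] fwd10 [0.0005 0.0077 0.0064]
```

View pics/w2.png

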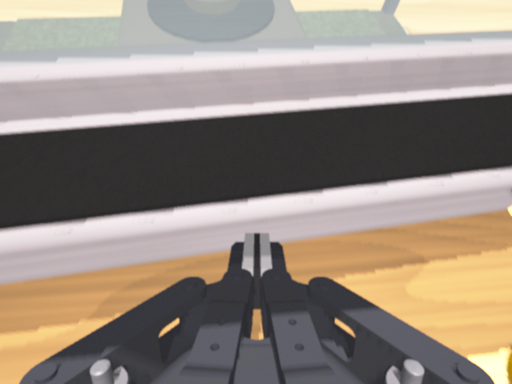

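View pics/t2.png

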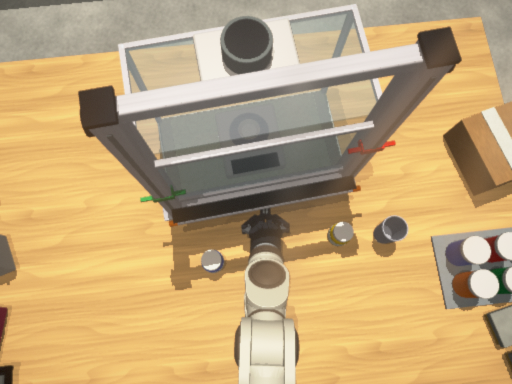

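Run:
```python
from h import *
from workcell import camera,get_obs
from scipy.spatial.transform import Rotation as R
c=camera("wrist");o=get_obs();A=R.from_euler('xyz',o["tcp_rot"],degrees=True).as_matrix();p=np.array(o["ee_pos"])
print("cam rel in tool",A.T@(c["world_from_camera"][:3,3]-p)); print("cam axes in tool",(A.T@c["world_from_camera"][:3,:3]).round(3).tolist())
for n,d in [("tcp",[0,0,0]),("grasp",[0,-.019,0]),("tiptop",[0,0,.011]),("back50",[0,-.05,.011])]: print(n,proj(c,p+A@np.array(d)))
ox=np.array([.5934,-.0756]);a=.0826;f=np.array([np.cos(a),np.sin(a)]);l=np.array([-f[1],f[0]])
for nm,L,zz in [("nosefront",-.0485,.121),("stripfront",-.0435,.1305),("nose lower front",-.0485,.113)]:
  for y in(.1,0,-.1): print(nm,y,proj(c,np.r_[ox+f*L+l*y,zz]))
```

```text
cam rel in tool [ 0.00054006 -0.14208061  0.08135049]
cam axes in tool [[1.0, -0.0, 0.001], [0.001, 0.314, -0.949], [-0.0, 0.949, 0.314]]
tcp [[255.86248801 248.02206521]]
grasp [[255.74276632 266.93291556]]
tiptop [[255.84227722 230.67740367]]
back50 [[255.423843   287.86846438]]
nosefront 0.1 [[-41.7809988  277.70293639]]
nosefront 0 [[264.90633654 234.18995722]]
nosefront -0.1 [[498.31804734 201.07336668]]
stripfront 0.1 [[-62.62476617 252.79434583]]
stripfront 0 [[264.51403194 210.37555399]]
stripfront -0.1 [[509.59847281 178.59642555]]
nose lower front 0.1 [[-21.99607465 283.69807343]]
nose lower front 0 [[263.18915111 242.11554248]]
nose lower front -0.1 [[483.97774223 209.92261103]]
```

Run:
```python
import cv2
i=cv2.imread("pics/w2.png")
cv2.imwrite("pics/w2a.png",cv2.resize(i[90:290,130:390],None,fx=3,fy=3,interpolation=cv2.INTER_CUBIC))
i=cv2.imread("pics/t2.png")
cv2.imwrite("pics/t2a.png",cv2.resize(i[160:260,200:330],None,fx=6,fy=6,interpolation=cv2.INTER_CUBIC))
```

```text
(no output)
```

View pics/w2a.png

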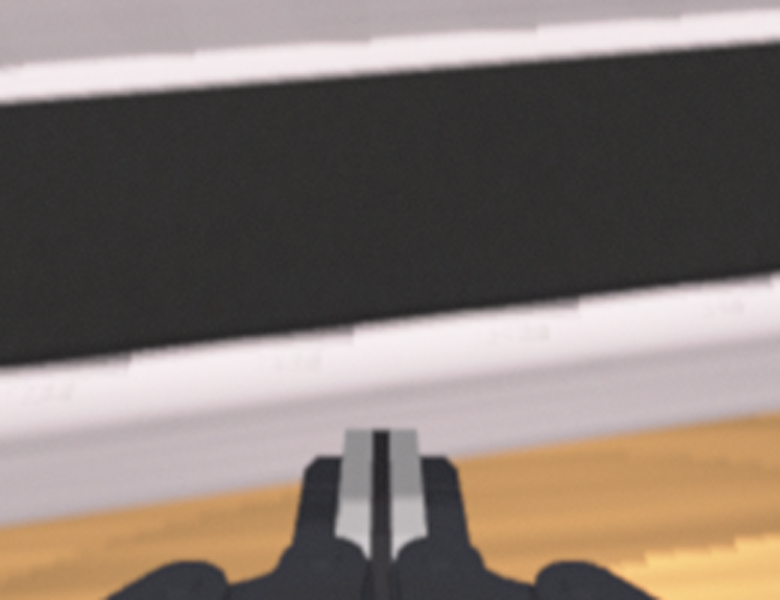

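View pics/t2a.png

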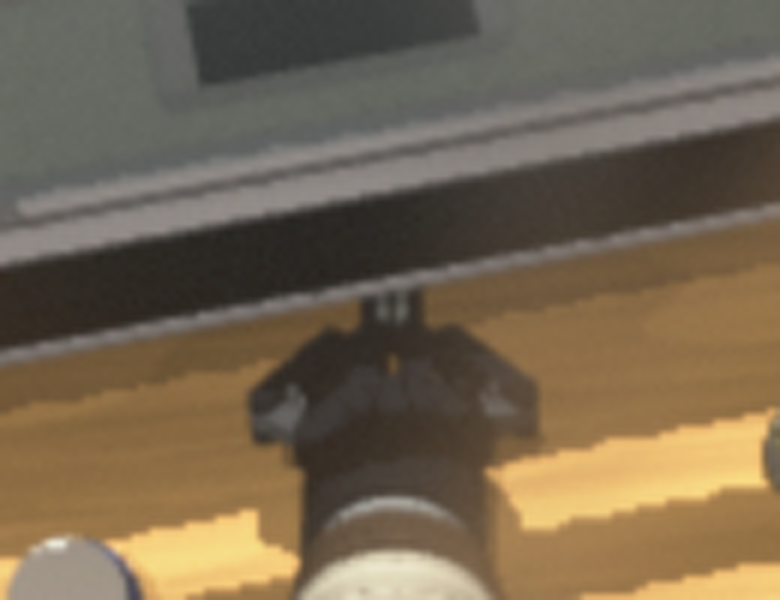

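Run:
```python
from h import *
from workcell import camera,get_obs
from scipy.optimize import least_squares
c=camera("wrist"); o=np.array(c["world_from_camera"][:3,3]); print("cam",o,get_obs()["ee_pos"])
a=.0843;f=np.array([np.cos(a),np.sin(a),0])
def plane(uv):
    # point on ray -> (depth along f, z) line
    _,d=ray(c,uv); return np.array([o@f,o[2]]),np.array([d@f,d[2]])
for nm,r in (("back",114),("front",195),("sil",246),("tiprow",233)):
    O,d=plane((260,r)); print(nm,O.round(4),"angle down",np.degrees(np.arctan2(-d[1],d[0])).round(1))
    for z in (.110,.1245,.135,.15,.17): print("   z",z,"f=",(O+d*(z-O[1])/d[1])[0].round(4),end="")
    print()
```

```text
cam [ 0.50500165 -0.06705362  0.21692265] [ 0.56020867 -0.08083425  0.06362055]
back [0.4976 0.2169] angle down 43.9
   z 0.11 f= 0.6086   z 0.1245 f= 0.5936   z 0.135 f= 0.5827   z 0.15 f= 0.5671   z 0.17 f= 0.5463
front [0.4976 0.2169] angle down 60.3
   z 0.11 f= 0.5586   z 0.1245 f= 0.5503   z 0.135 f= 0.5443   z 0.15 f= 0.5358   z 0.17 f= 0.5244
sil [0.4976 0.2169] angle down 70.6
   z 0.11 f= 0.5352   z 0.1245 f= 0.5301   z 0.135 f= 0.5264   z 0.15 f= 0.5211   z 0.17 f= 0.5141
tiprow [0.4976 0.2169] angle down 68.0
   z 0.11 f= 0.5407   z 0.1245 f= 0.5349   z 0.135 f= 0.5306   z 0.15 f= 0.5246   z 0.17 f= 0.5165
```

play_rows:
  moves:
    - [[0, 0, 0], [0.0003, -0.0005, 0.0065], 0]
    - [[0, 0, 0], [0.0007, -0.0036, 0.0103], 0]
    - [[0, 0, 0], [0.001, -0.0067, 0.0141], 0]
    - [[0, 0, 0], [0.0013, -0.01, 0.018], 0]
    - [[0, 0, 0], [0.0017, -0.013, 0.0219], 0]

```text
time: 5.25
ee_pos: [0.5634, -0.0809, 0.0892]
tcp_rot: [-39.9, -3.4, -95.3]
wrist_force: [-0.1, -0.3, 0.1]
opening: 0.0001
```

```bash
python3 mr.py .567 .10 40;python3 - <<'E'
from workcell import camera
import cv2
a=camera("wrist")["img"]
cv2.imwrite("pics/w3.png",a[:,:,::-1])
E
```

```text
now 5.25 [ 0.5634 -0.0809  0.0892] r 0.5691 [-39.93  -3.44 -95.26] q [ -8.2 -39.3 -56.7  22.4   0.  175.5] F [-0.14 -0.26  0.14]
turn [-0.16  0.02 -0.03] shift [ 0.0008 -0.0086  0.0069]
up10 [ 0.0006 -0.0064  0.0077] fwd10 [0.0005 0.0077 0.0064]
```

View pics/w3.png

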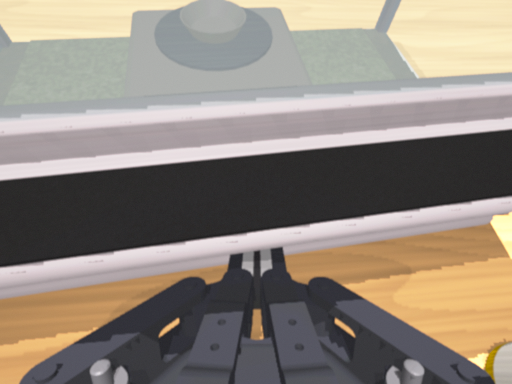

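The nose now hides the fingertips (row 250), so they are beneath the lip. Pushing up.

play_rows:
  moves:
    - [[0, 0, 0], [0.0003, -0.0026, 0.0031], 0]
    - [[0, 0, 0], [0.0005, -0.005, 0.006], 0]
    - [[0, 0, 0], [0.0007, -0.0077, 0.0092], 0]
    - [[0, 0, 0], [0.001, -0.0103, 0.0123], 0]
    - [[0, 0, 0], [0.0012, -0.0128, 0.0154], 0]

```text
time: 5.8
ee_pos: [0.563, -0.0809, 0.1076]
tcp_rot: [-40.1, -3.4, -95.3]
wrist_force: [-0.7, -0.1, -2.8]
opening: -0.0001
```

```bash
python3 mr.py .567 .13 40
```

```text
now 5.8 [ 0.563  -0.0809  0.1076] r 0.5688 [-40.06  -3.44 -95.27] q [ -8.2 -40.2 -55.   25.2   0.  175.5] F [-0.73 -0.11 -2.76]
turn [-0.03  0.02 -0.03] shift [ 0.0014 -0.0157  0.016 ]
up10 [ 0.0006 -0.0064  0.0076] fwd10 [0.0005 0.0077 0.0064]
```

play_rows:
  moves:
    - [[0, 0, 0], [0.0003, -0.0032, 0.0038], 0]
    - [[0, 0, 0], [0.0006, -0.0064, 0.0076], 0]
    - [[0, 0, 0], [0.0009, -0.0096, 0.0114], 0]
    - [[0, 0, 0], [0.0012, -0.0128, 0.0152], 0]
    - [[0, 0, 0], [0.0015, -0.016, 0.019], 0]

```text
time: 6.3
ee_pos: [0.5632, -0.0809, 0.1332]
tcp_rot: [-40.0, -3.4, -95.3]
wrist_force: [-5.0, 0.3, -1.8]
opening: -0.0001
```

play_rows:
  moves:
    - [[0, 0, 0], [0.0003, -0.0032, 0.0038], 0]
    - [[0, 0, 0], [0.0006, -0.0064, 0.0076], 0]
    - [[0, 0, 0], [0.0009, -0.0096, 0.0114], 0]
    - [[0, 0, 0], [0.0012, -0.0128, 0.0152], 0]
    - [[0, 0, 0], [0.0015, -0.016, 0.019], 0]

```text
time: 6.8
ee_pos: [0.5633, -0.0809, 0.1583]
tcp_rot: [-40.0, -3.4, -95.3]
wrist_force: [-4.8, 0.2, -3.4]
opening: 0.0001
```

```bash
python3 mr.py .567 .18 40;python3 - <<'E'
from workcell import camera
import cv2
for n in("wrist","top","scene"):cv2.imwrite(f"pics/{n}4.png",camera(n)["img"][:,:,::-1])
E
```

```text
now 6.8 [ 0.5633 -0.0809  0.1583] r 0.569 [-39.98  -3.44 -95.27] q [ -8.2 -41.6 -50.   31.4   0.  175.5] F [-4.75  0.21 -3.44]
turn [-0.11  0.02 -0.03] shift [ 0.0014 -0.0155  0.0152]
up10 [ 0.0006 -0.0064  0.0076] fwd10 [0.0005 0.0077 0.0064]
```

View pics/wrist4.png

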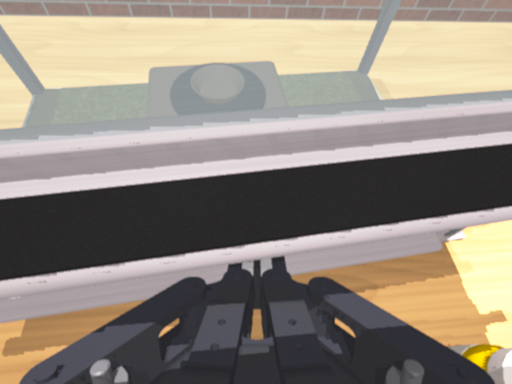

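View pics/top4.png

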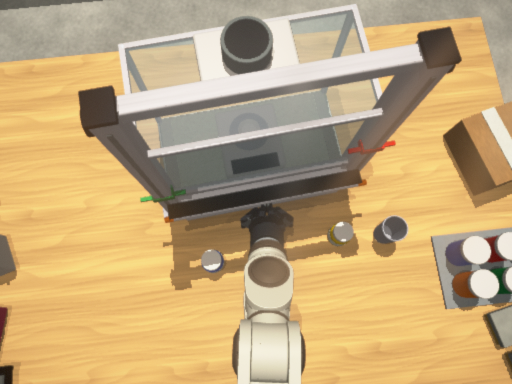

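play_rows:
  moves:
    - [[0, 0, 0], [0.0003, -0.0032, 0.0038], 0]
    - [[0, 0, 0], [0.0006, -0.0064, 0.0076], 0]
    - [[0, 0, 0], [0.0009, -0.0096, 0.0114], 0]
    - [[0, 0, 0], [0.0012, -0.0128, 0.0152], 0]
    - [[0, 0, 0], [0.0015, -0.016, 0.019], 0]

```text
time: 7.45
ee_pos: [0.5633, -0.0809, 0.1833]
tcp_rot: [-40.0, -3.4, -95.3]
wrist_force: [-2.0, -0.1, -3.0]
opening: -0.0002
```

play_rows:
  moves:
    - [[0, 0, 0], [0.0003, -0.0026, 0.003], 0]
    - [[0, 0, 0], [0.0005, -0.0051, 0.0061], 0]
    - [[0, 0, 0], [0.0007, -0.0077, 0.0091], 0]
    - [[0, 0, 0], [0.0009, -0.0096, 0.0114], 0]
    - [[0, 0, 0], [0.0009, -0.0096, 0.0114], 0]

```text
time: 7.95
ee_pos: [0.5635, -0.081, 0.1988]
tcp_rot: [-39.9, -3.4, -95.3]
wrist_force: [-1.9, 0.4, -0.5]
opening: -0.0001
```

```bash
python3 mr.py .567 .21 40;python3 - <<'E'
from workcell import camera
import cv2
def cr(i,x0,y0,x1,y1,s,o): cv2.imwrite(o,cv2.resize(i[y0:y1,x0:x1],None,fx=s,fy=s,interpolation=cv2.INTER_CUBIC))
t=camera("top")["img"][:,:,::-1]; s=camera("scene")["img"][:,:,::-1]
cv2.imwrite("pics/top5.png",t);cv2.imwrite("pics/scene5.png",s)
cr(t,130,160,260,260,6,"pics/t5a.png");cr(t,320,120,420,220,6,"pics/t5b.png");cr(s,180,110,310,210,6,"pics/s5a.png");cr(s,310,180,430,280,6,"pics/s5b.png")
E
```

```text
now 7.95 [ 0.5635 -0.081   0.1988] r 0.5693 [-39.9   -3.44 -95.27] q [ -8.2 -41.9 -45.8  35.9   0.  175.5] F [-1.94  0.41 -0.5 ]
turn [-0.19  0.02 -0.03] shift [ 0.0008 -0.0089  0.0071]
up10 [ 0.0006 -0.0064  0.0077] fwd10 [0.0005 0.0077 0.0064]
```

View pics/t5a.png

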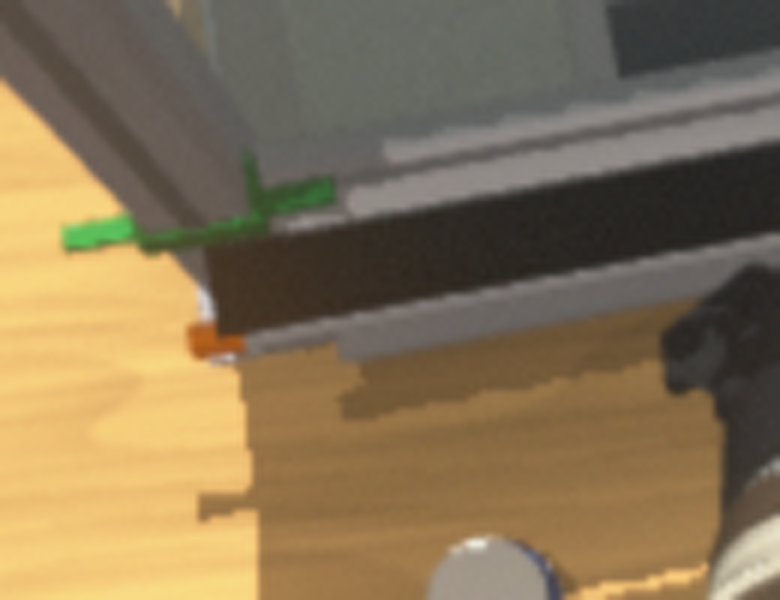

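View pics/t5b.png

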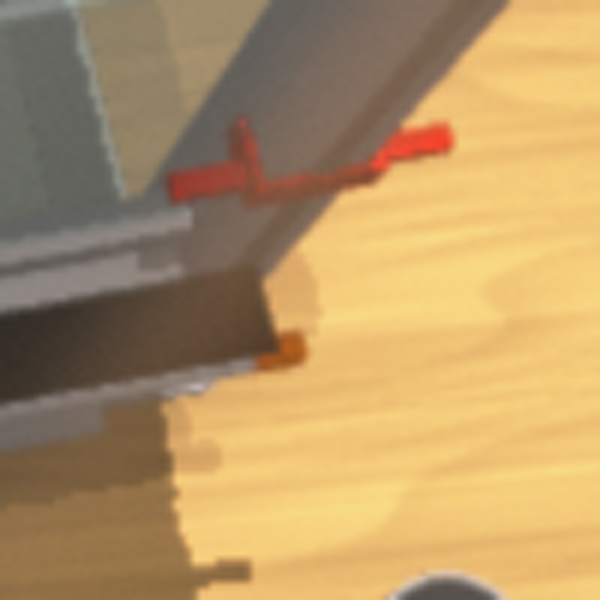

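View pics/s5a.png

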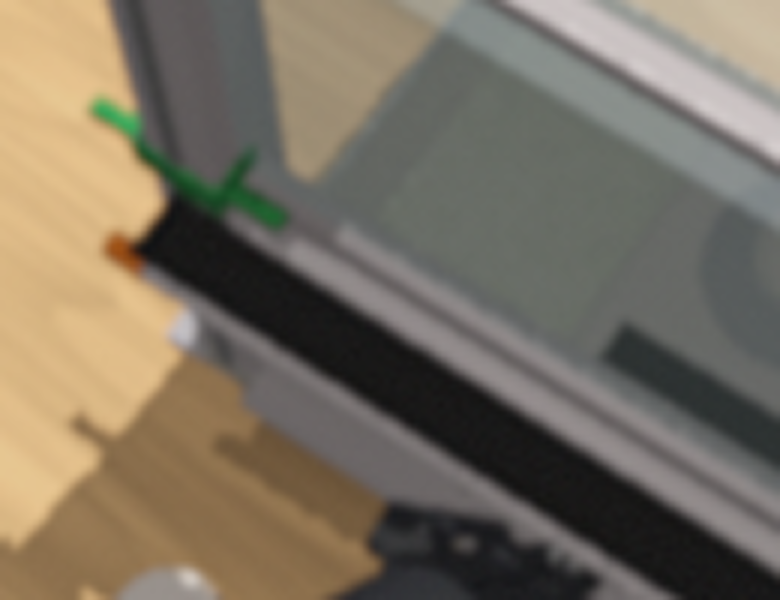

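View pics/s5b.png

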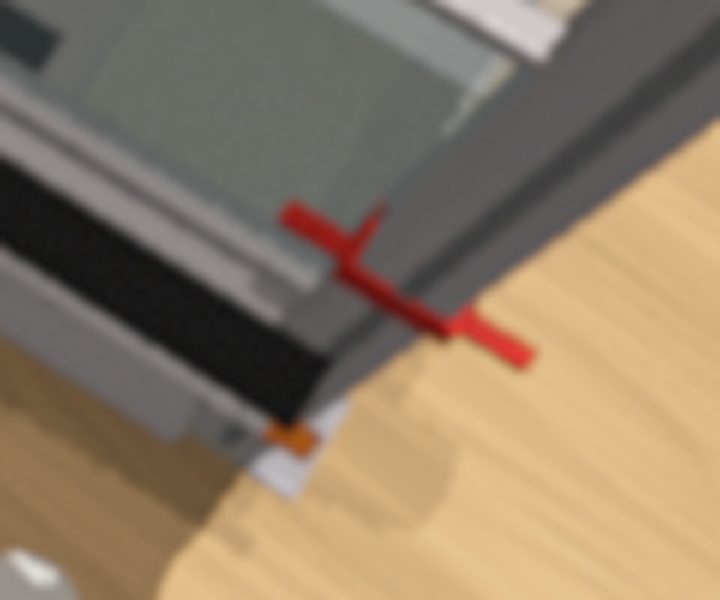

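```bash
cat > fit3.py <<'E'
from h import *
import sys
from workcell import camera
from scipy.optimize import least_squares
cs={n:camera(n) for n in("top","scene")}
tabs={"top":[(140.8,199.7),(185.8,191.7),(348.4,151),(395,143)],"scene":[(196.2,127.5),(227.2,146.7),(357.5,215.3),(398.7,240)]}
s0={"top":[(173.3,223),(172,209.2),(353,175.6),(355.6,188.4)],"scene":[(207.5,167.2),(214.2,157.5),(355,246.7),(350,257.5)]}
s1={"top":[(166.2,216.2),(164.7,200.5),(363.7,163.7),(365.8,178.7)],"scene":[(203,152.5),(209.2,143.3),(364.2,240),(358.7,250.8)]}
def pts(p):
    x,y,a,L,xg,zg,xr,zr,h0,h1,w=p[:11]
    st=lambda h:[[L-.002,.237,.1245+h],[L+.034,.237,.1245+h],[L+.034,-.237,.1245+h],[L-.002,-.237,.1245+h]]
    P=np.array(st(h0)+st(h1)+[[xg,.235+w,zg],[xg,.235-w,zg],[xr,-.235+w,zr],[xr,-.235-w,zr]])
    R=np.array([[np.cos(a),-np.sin(a),0],[np.sin(a),np.cos(a),0],[0,0,1]])
    return P@R.T+[x,y,0]
def res(p):
    r=[]
    for i,n in enumerate(cs):
        off=p[11+2*i:13+2*i]  # small camera pointing offsets (px)
        r.append((proj(cs[n],pts(p))+off-np.array(s0[n]+s1[n]+tabs[n])).ravel())
    return np.r_[np.concatenate(r),(p[3]+.040)/.004,p[4]/.005,p[6]/.005,(p[4]-p[6])/.002,p[11:]/1.]
q=least_squares(res,[.595,-.076,.084,-.04,0,.25,0,.33,0.01,.1,.05,0,0,0,0],x_scale=.01)
p=q.x;C=np.linalg.inv(q.jac.T@q.jac)
print(np.round(p,4)); print(np.round(np.sqrt(np.diag(C)),4)[:11]); print("nose z now",.115+p[9],"green - nose",p[5]-.115-p[9],"sd",np.sqrt(C[5,5]+C[9,9]-2*C[5,9]))
print(np.round(q.fun[:48].reshape(2,12,2),1).tolist())
E
python3 fit3.py
```

```text
[ 0.5968 -0.0763  0.0841 -0.0409  0.0007  0.2518  0.0007  0.3306  0.007
  0.1068  0.0515  0.42    0.2453  0.2353 -0.1116]
[0.0032 0.0018 0.0025 0.0028 0.0028 0.0045 0.0028 0.004  0.0037 0.0031
 0.0008]
nose z now 0.22177308216461342 green - nose 0.030043439439617445 sd 0.005282247638857433
[[[0.9, 0.1], [0.1, 0.2], [-0.9, -0.2], [-0.1, 0.1], [0.9, -0.3], [0.1, 0.4], [-1.8, 0.2], [-0.1, -0.5], [0.3, 0.1], [-0.1, -0.2], [0.4, 0.3], [-0.1, -0.3]], [[-0.9, -0.7], [-0.3, -0.4], [1.2, 0.6], [-0.4, 1.0], [-1.0, -0.1], [0.8, -1.1], [1.4, -0.2], [-0.3, 1.1], [-0.4, -0.2], [0.2, 0.3], [-0.0, -0.4], [-0.3, 0.2]]]
```

play_rows:
  moves:
    - [[0, 0, 0], [0.0002, -0.0022, 0.0027], 0]
    - [[0, 0, 0], [0.0004, -0.0045, 0.0054], 0]
    - [[0, 0, 0], [0.0006, -0.0067, 0.008], 0]
    - [[0, 0, 0], [0.0008, -0.009, 0.0107], 0]
    - [[0, 0, 0], [0.0008, -0.009, 0.0107], 0]

```text
time: 8.65
ee_pos: [0.5634, -0.0809, 0.2128]
tcp_rot: [-39.9, -3.4, -95.3]
wrist_force: [-2.7, -0.6, -0.9]
opening: -0.0001
```

```bash
python3 mr.py .50 .195 42
```

```text
now 8.65 [ 0.5634 -0.0809  0.2128] r 0.5692 [-39.91  -3.44 -95.27] q [ -8.2 -41.9 -44.2  37.5   0.  175.5] F [-2.68 -0.55 -0.92]
turn [-2.17  0.02  0.13] shift [-0.0043 -0.0417 -0.0578]
up10 [ 0.0006 -0.0064  0.0077] fwd10 [0.0005 0.0077 0.0064]
```

play_rows:
  moves:
    - [[0, 0, 0], [0, 0, -0.004], 0]
    - [[0, 0, 0], [0, 0, -0.012], 0]
    - [[0, 0, 0], [-0.001, -0.005, -0.024], 0]
    - [[-1, 0, 0], [-0.002, -0.022, -0.04], 0]
    - [[-2, 0, 0], [-0.004, -0.042, -0.058], 0]

```text
time: 9.15
ee_pos: [0.511, -0.0741, 0.1918]
tcp_rot: [-43.2, -3.4, -95.2]
wrist_force: [-0.1, -0.9, 0.0]
opening: 0.0
```

```bash
python3 mr.py .49 .27 46
python3 - <<'E'
from workcell import camera
import cv2
c=camera("wrist");cv2.imwrite("pics/w6.png",c["img"][:,:,::-1]);
E
```

```text
now 9.15 [ 0.511  -0.0741  0.1918] r 0.5163 [-43.24  -3.37 -95.2 ] q [-8.200e+00 -4.850e+01 -4.730e+01  4.440e+01 -1.000e-01  1.755e+02] F [-0.06 -0.92  0.05]
turn [-2.83  0.01  0.35] shift [ 0.0028 -0.0727  0.0389]
up10 [ 0.0006 -0.0068  0.0073] fwd10 [0.0005 0.0073 0.0068]
```

View pics/w6.png

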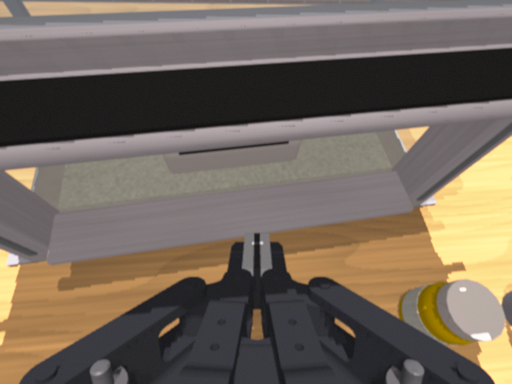

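```bash
sed -i 's/a=-8.2/a=float(sys.argv[4]) if len(sys.argv)>4 else -8.2/' mr.py; python3 mr.py .48 .30 47.5
```

```text
now 9.2 [ 0.5112 -0.074   0.1946] r 0.5165 [-43.13  -3.38 -95.21] q [ -8.1 -48.6 -47.1  44.5  -0.2 175.5] F [ 0.1  -0.27  1.87]
turn [-4.44  0.01  0.47] shift [ 0.004  -0.0986  0.0519]
up10 [ 0.0006 -0.0068  0.0073] fwd10 [0.0005 0.0073 0.0068]
```

play_rows:
  moves:
    - [[-2, 0, 0], [0, -0.02, 0], 0]
    - [[-3, 0, 0], [0.001, -0.04, 0.012], 0]
    - [[-4, 0, 0], [0.002, -0.06, 0.025], 0]
    - [[-4.5, 0, 0.5], [0.003, -0.08, 0.038], 0]
    - [[-4.5, 0, 0.5], [0.004, -0.099, 0.052], 0]

```text
time: 9.7
ee_pos: [0.4759, -0.0686, 0.3026]
tcp_rot: [-47.3, -3.0, -94.9]
wrist_force: [0.7, 0.2, -0.6]
opening: -0.0004
```

```bash
python3 mr.py .48 .31 47.5 10
```

```text
now 9.7 [ 0.4759 -0.0686  0.3026] r 0.4809 [-47.32  -3.03 -94.85] q [-8.300e+00 -4.620e+01 -3.150e+01  6.200e+01  1.000e-01  1.755e+02] F [ 0.67  0.22 -0.55]
turn [  0.69 -13.38  12.26] shift [-0.1505 -0.0222 -0.0014]
up10 [ 0.0005 -0.0073  0.0068] fwd10 [-0.0026  0.0065  0.0072]
```

play_rows:
  moves:
    - [[0, -3.3, 3], [-0.037, -0.002, 0.004], 0]
    - [[0, -6.7, 6.1], [-0.075, -0.006, 0.006], 0]
    - [[0.5, -10, 9.2], [-0.112, -0.013, 0.004], 0]
    - [[0.7, -13.4, 12.3], [-0.15, -0.022, -0.001], 0]
    - [[0.7, -13.4, 12.3], [-0.15, -0.022, -0.001], 0]

```text
time: 10.2
ee_pos: [0.4728, 0.0857, 0.3092]
tcp_rot: [-47.6, -3.0, -76.3]
wrist_force: [0.8, -0.7, -0.3]
opening: 0.0002
```

```bash
python3 mr.py .48 .31 47.5 10
python3 - <<'E'
from workcell import camera
import cv2,pickle
d={n:camera(n) for n in("wrist","top","scene")}
pickle.dump(d,open("v7.pkl","wb"))
for n in d: cv2.imwrite(f"pics/{n}7.png",d[n]["img"][:,:,::-1])
E
```

```text
now 10.2 [0.4728 0.0857 0.3092] r 0.4805 [-47.56  -2.98 -76.3 ] q [ 10.2 -45.7 -30.3  62.8   0.2 175.4] F [ 0.83 -0.72 -0.35]
turn [-0.05  0.24 -0.3 ] shift [ 0.0023 -0.0009 -0.    ]
up10 [ 0.0005 -0.0074  0.0067] fwd10 [0.0006 0.0068 0.0073]
```

View pics/wrist7.png

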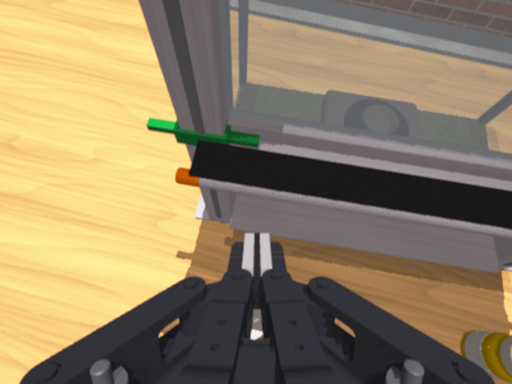

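```bash
python3 - <<'E'
import cv2
i=cv2.imread("pics/wrist7.png")
cv2.imwrite("pics/w7a.png",cv2.resize(i[110:200,140:270],None,fx=6,fy=6,interpolation=cv2.INTER_CUBIC))
E
python3 mr.py .50 .20 51 10
```

```text
now 10.35 [0.4732 0.0826 0.3088] r 0.4804 [-47.62  -3.02 -76.67] q [ 9.800e+00 -4.560e+01 -3.030e+01  6.280e+01  1.000e-01  1.754e+02] F [-0.27 -0.17  0.93]
turn [-3.45 -0.01  0.25] shift [-0.0054  0.0935 -0.0588]
up10 [ 0.0005 -0.0074  0.0067] fwd10 [0.0006 0.0068 0.0074]
```

View pics/w7a.png

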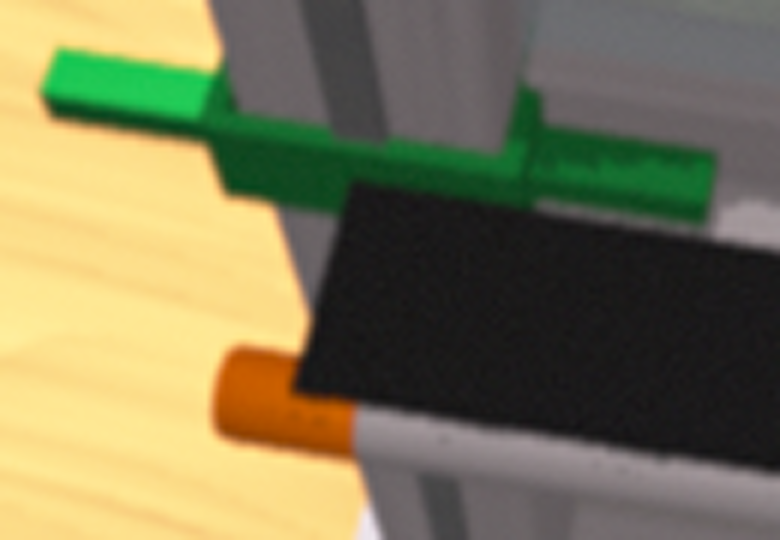

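play_rows:
  moves:
    - [[-1, 0, 0], [-0.001, 0.022, -0.012], 0]
    - [[-2, 0, 0], [-0.002, 0.045, -0.026], 0]
    - [[-3, 0, 0], [-0.004, 0.07, -0.043], 0]
    - [[-3.5, 0, 0.3], [-0.005, 0.094, -0.059], 0]
    - [[-3.5, 0, 0.3], [-0.005, 0.094, -0.059], 0]

```text
time: 10.85
ee_pos: [0.4915, 0.0852, 0.1945]
tcp_rot: [-51.6, -2.8, -76.6]
wrist_force: [-0.6, -0.2, 0.2]
opening: 0.0
```

```bash
python3 - <<'E'
from workcell import camera
import cv2,pickle
c=camera("wrist")
pickle.dump(c,open("v8.pkl","wb"))
i=c["img"][:,:,::-1]
cv2.imwrite("pics/w8.png",i)
E
python3 mr.py .50 .2 51 10
```

```text
now 10.9 [0.4921 0.0854 0.1976] r 0.4994 [-51.34  -2.78 -76.58] q [ 9.800e+00 -4.280e+01 -3.970e+01  5.440e+01  1.000e-01  1.754e+02] F [-0.21  0.14  0.85]
turn [ 0.26 -0.09  0.01] shift [-0.0012 -0.0015  0.002 ]
up10 [ 0.0005 -0.0078  0.0062] fwd10 [0.0006 0.0063 0.0078]
```

View pics/w8.png

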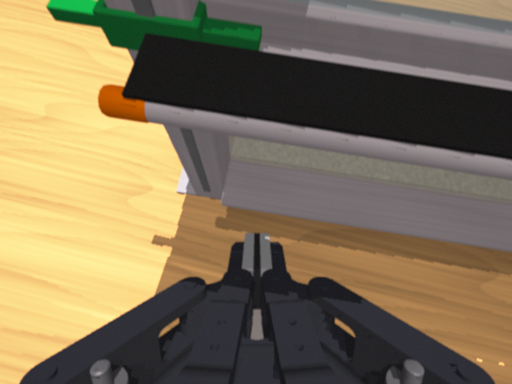

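Run:
```python
import cv2
i=cv2.imread("pics/w8.png")
cv2.imwrite("pics/w8a.png",cv2.resize(i[0:130,40:275],None,fx=3.4,fy=3.4,interpolation=cv2.INTER_CUBIC))
i=cv2.imread("pics/top7.png")
cv2.imwrite("pics/t7a.png",cv2.resize(i[170:240,130:230],None,fx=7,fy=7,interpolation=cv2.INTER_CUBIC))
```

```text
(no output)
```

View pics/w8a.png

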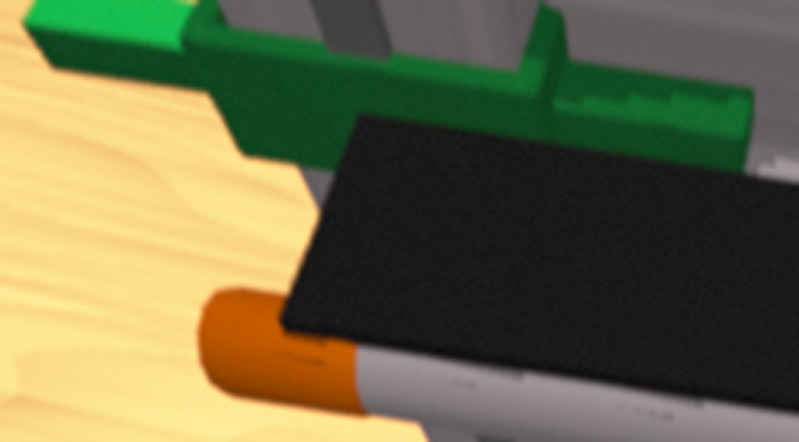

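View pics/t7a.png

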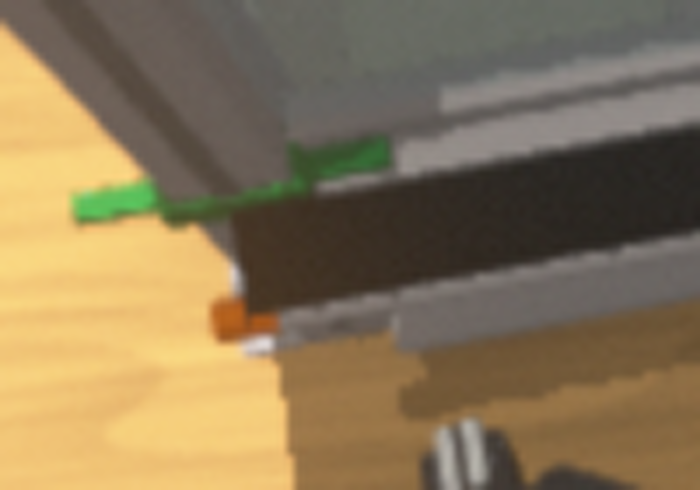

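```bash
cat > fit4.py <<'E'
from h import *
import pickle
from scipy.optimize import least_squares
v7=pickle.load(open("v7.pkl","rb"));C8=pickle.load(open("v8.pkl","rb"))
cams=[v7["wrist"],C8,v7["top"]]
# order: FL, BL, FTo, FBo, FTi, FBi
N=(np.nan,np.nan)
O=np.array([[(189.7,174.7),(198.7,140.5),(147.2,125.5),(148.7,129.7),(257.7,141.7),(258,147)],
[(123.8,96.5),(145.9,34.4),(47.9,7.4),(55.3,20.0),(259.4,40.6),N],
[(165.3,214.6),(163.6,200.7),N,(141.1,201.7),N,(185.7,193.8)]])
def pts(p):
    x,y,a,L,xt,zg,zn,w=p[:8]
    P=np.array([[L-.002,.237,zn+.0095],[L+.034,.237,zn+.0095],[xt,.235+w,zg+.004],[xt,.235+w,zg-.004],[xt,.235-w,zg+.004],[xt,.235-w,zg-.004]])
    R=np.array([[np.cos(a),-np.sin(a),0],[np.sin(a),np.cos(a),0],[0,0,1]])
    return P@R.T+[x,y,0]
m=np.array([.596,-.0763,.0841,-.0405,-.004,.25,.24,.0512]);sd=np.array([.004,.003,.003,.004,.006,.03,.03,.001])
def mk(use):
  def res(p):
    r=[]
    for k in use:
        off=p[8+3*k:11+3*k]*.002 # camera shift, sd 2 mm
        r.append(np.nan_to_num(proj(cams[k],pts(p)+off)-O[k]).ravel()/.8)
    return np.r_[np.concatenate(r),(p[:8]-m)/sd,p[8:]]
  return res
for use in ([0,1,2],[0,1],[0],[1],[0,2]):
    q=least_squares(mk(use),np.r_[m,np.zeros(9)],x_scale=np.r_[np.full(8,.01),np.ones(9)]);p=q.x;C=np.linalg.inv(q.jac.T@q.jac)
    print(use,np.round(p[:8],4),"green-nose mm",1000*(p[5]-p[6]).round(4),"sd",(1000*np.sqrt(C[5,5]+C[6,6]-2*C[5,6])).round(1),"cost",q.cost.round(1))
    if len(use)==3: print(np.round(q.fun[:36].reshape(3,6,2),1).tolist(),np.round(p[8:],1))
E
python3 fit4.py
```

```text
[0, 1, 2] [ 0.5953 -0.0759  0.0849 -0.0419 -0.0021  0.2512  0.2434  0.0518] green-nose mm 7.7 sd 0.5 cost 14.1
[[[-0.9, -0.3], [0.3, -0.7], [-0.6, -1.0], [0.8, 0.3], [0.7, 1.2], [-0.3, 0.6]], [[-1.0, -0.6], [0.9, 1.1], [-1.7, -1.1], [2.0, 2.1], [0.0, -1.4], [0.0, 0.0]], [[-0.2, 0.7], [-1.0, -1.0], [0.0, 0.0], [0.4, 0.4], [0.0, 0.0], [0.5, -0.2]]] [ 0.3  0.1 -0.2 -0.2  0.3  0.3 -0.1 -0.3 -0.1]
[0, 1] [ 0.5954 -0.0756  0.0849 -0.0419 -0.002   0.2512  0.2435  0.0518] green-nose mm 7.7 sd 0.6 cost 12.5
[0] [ 0.5959 -0.0759  0.0855 -0.0414 -0.0022  0.2515  0.2418  0.0515] green-nose mm 9.700000000000001 sd 2.1 cost 2.5
[1] [ 0.595  -0.0757  0.0834 -0.0421 -0.0025  0.2518  0.2441  0.0518] green-nose mm 7.7 sd 0.6 cost 9.2
[0, 2] [ 0.5957 -0.0761  0.0854 -0.0416 -0.0022  0.2512  0.2415  0.0515] green-nose mm 9.700000000000001 sd 2.0 cost 3.9
```

```bash
python3 mr.py .505 .185 50 -8.2
```

```text
now 10.9 [0.4921 0.0854 0.1976] r 0.4994 [-51.34  -2.78 -76.58] q [ 9.800e+00 -4.280e+01 -3.970e+01  5.440e+01  1.000e-01  1.754e+02] F [-0.21  0.14  0.85]
turn [  0.34  13.98 -11.58] shift [ 0.1541 -0.0024 -0.0352]
up10 [ 0.0005 -0.0078  0.0062] fwd10 [0.0037 0.0059 0.0071]
```

play_rows:
  moves:
    - [[0, 3.5, -2.9], [0.038, 0.002, -0.006], 0]
    - [[0, 7, -5.8], [0.077, 0.002, -0.014], 0]
    - [[0.3, 10.5, -8.7], [0.115, 0, -0.024], 0]
    - [[0.3, 14, -11.6], [0.154, -0.002, -0.035], 0]
    - [[0.3, 14, -11.6], [0.154, -0.002, -0.035], 0]

```text
time: 11.4
ee_pos: [0.501, -0.0743, 0.1887]
tcp_rot: [-49.8, -2.9, -95.1]
wrist_force: [-0.4, -0.3, -0.1]
opening: -0.0003
```

```bash
python3 mr.py .554 .187 40 -8.2
```

```text
now 11.4 [ 0.501  -0.0743  0.1887] r 0.5065 [-49.81  -2.9  -95.09] q [-8.400e+00 -4.340e+01 -4.170e+01  5.140e+01 -1.000e-01  1.756e+02] F [-0.38 -0.27 -0.1 ]
turn [ 9.72 -0.24 -0.54] shift [0.0004 0.032  0.0352]
up10 [ 0.0005 -0.0076  0.0064] fwd10 [0.0005 0.0065 0.0076]
```

play_rows:
  moves:
    - [[0, 0, 0], [0, 0.01, 0.009], 0]
    - [[3, 0, 0], [0, 0.018, 0.018], 0]
    - [[6, 0, -0.3], [0, 0.025, 0.027], 0]
    - [[9.7, 0, -0.5], [0, 0.032, 0.035], 0]
    - [[9.7, 0, -0.5], [0, 0.032, 0.035], 0]

```text
time: 11.9
ee_pos: [0.5481, -0.0743, 0.1849]
tcp_rot: [-40.2, -3.2, -95.0]
wrist_force: [0.3, -0.6, -0.4]
opening: -0.0002
```

```bash
python3 mr.py .569 .205 40 -8.2;python3 - <<'E'
from workcell import camera
import cv2
cv2.imwrite("pics/w9.png",camera("wrist")["img"][:,:,::-1])
E
```

```text
now 11.9 [ 0.5481 -0.0743  0.1849] r 0.5531 [-40.17  -3.21 -95.  ] q [ -7.7 -44.7 -48.4  36.4   0.  175.8] F [ 0.32 -0.59 -0.43]
turn [ 0.07  0.01 -0.39] shift [ 0.0066 -0.0008  0.0252]
up10 [ 0.0006 -0.0064  0.0076] fwd10 [0.0006 0.0076 0.0064]
```

View pics/w9.png

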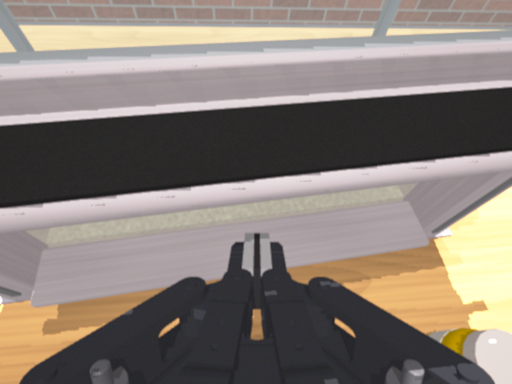

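play_rows:
  moves:
    - [[0, 0, 0], [0.001, 0, 0.006], 0]
    - [[0, 0, 0], [0.002, 0, 0.012], 0]
    - [[0, 0, 0], [0.004, 0, 0.018], 0]
    - [[0, 0, 0], [0.006, -0.001, 0.025], 0]
    - [[0, 0, 0], [0.006, -0.001, 0.025], 0]

```text
time: 12.45
ee_pos: [0.5639, -0.0811, 0.2061]
tcp_rot: [-40.2, -3.2, -95.0]
wrist_force: [0.8, 1.2, 0.2]
opening: 0.0001
```

```bash
python3 mr.py .569 .2215 40 -8.2
```

```text
now 12.45 [ 0.5639 -0.0811  0.2061] r 0.5697 [-40.19  -3.21 -95.03] q [ -8.5 -41.5 -44.6  37.1   0.6 175.3] F [0.79 1.18 0.22]
turn [ 0.09 -0.   -0.36] shift [ 0.001  -0.0104  0.0113]
up10 [ 0.0006 -0.0064  0.0076] fwd10 [0.0006 0.0076 0.0064]
```

play_rows:
  moves:
    - [[0, 0, 0], [0.0003, -0.0026, 0.0031], 0]
    - [[0, 0, 0], [0.0005, -0.0051, 0.0061], 0]
    - [[0, 0, 0], [0.0007, -0.0073, 0.0087], 0]
    - [[0, 0, 0], [0.0009, -0.0089, 0.0106], 0]
    - [[0, 0, 0], [0.0009, -0.0099, 0.0118], 0]

```text
time: 12.95
ee_pos: [0.5629, -0.0808, 0.2198]
tcp_rot: [-40.3, -3.2, -95.0]
wrist_force: [-1.6, -1.6, -2.5]
opening: -0.0001
```

play_rows:
  moves:
    - [[0, 0, 0], [0, 0, 0], 0]
    - [[0, 0, 0], [0, 0, 0], 0]
    - [[0, 0, 0], [0, 0, 0], 0]
    - [[0, 0, 0], [0, 0, 0], 0]
    - [[0, 0, 0], [0, 0, 0], 0]

```text
time: 13.45
ee_pos: [0.5631, -0.0808, 0.22]
tcp_rot: [-40.3, -3.2, -95.0]
wrist_force: [-2.9, -0.6, -0.7]
opening: -0.0001
```

play_rows:
  moves:
    - [[0, 0, 0], [0, -0.0005, 0.0006], 0]
    - [[0, 0, 0], [0, -0.001, 0.0012], 0]
    - [[0, 0, 0], [0, -0.001, 0.0012], 0]
    - [[0, 0, 0], [0, -0.001, 0.0012], 0]
    - [[0, 0, 0], [0, -0.001, 0.0012], 0]

```text
time: 13.95
ee_pos: [0.5632, -0.0807, 0.2215]
tcp_rot: [-40.3, -3.2, -95.0]
wrist_force: [-4.6, -1.2, -2.9]
opening: -0.0003
```

play_rows:
  moves:
    - [[0, 0, 0], [0, 0, -0.004], 0]
    - [[0, 0, 0], [0, 0, -0.012], 0]
    - [[0, 0, 0], [-0.001, -0.005, -0.024], 0]
    - [[-2, 0, 0], [-0.002, -0.022, -0.04], 0]
    - [[-5, 0, 0], [-0.004, -0.038, -0.052], 0]

```text
time: 14.45
ee_pos: [0.4995, -0.0719, 0.2047]
tcp_rot: [-45.4, -3.2, -95.0]
wrist_force: [-0.3, 0.3, -0.4]
opening: -0.0001
```

```bash
python3 mr.py .50 .2 51 10;python3 mr.py .48 .30 47.5
```

```text
now 14.45 [ 0.4995 -0.0719  0.2047] r 0.5046 [-45.39  -3.19 -95.01] q [-8.200e+00 -4.810e+01 -4.440e+01  4.900e+01 -1.000e-01  1.755e+02] F [-0.34  0.31 -0.45]
turn [ -4.67 -13.55  12.58] shift [-0.1575 -0.0176 -0.012 ]
up10 [ 0.0006 -0.0071  0.007 ] fwd10 [-0.0026  0.0067  0.007 ]
now 14.45 [ 0.4995 -0.0719  0.2047] r 0.5046 [-45.39  -3.19 -95.01] q [-8.200e+00 -4.810e+01 -4.440e+01  4.900e+01 -1.000e-01  1.755e+02] F [-0.34  0.31 -0.45]
turn [-2.19  0.01  0.2 ] shift [ 0.004  -0.085   0.0493]
up10 [ 0.0006 -0.0071  0.007 ] fwd10 [0.0006 0.007  0.0071]
```

Go to the second viewing pose again (pitch down first, then swing).

play_rows:
  moves:
    - [[-4.7, 0, 0], [-0.01, -0.004, -0.004], 0]
    - [[-4.7, -4, 3.5], [-0.05, -0.006, -0.002], 0]
    - [[-4.7, -9, 8], [-0.095, -0.01, -0.004], 0]
    - [[-4.7, -13.5, 12.6], [-0.14, -0.016, -0.01], 0]
    - [[-4.7, -13.5, 12.6], [-0.158, -0.018, -0.012], 0]

```text
time: 14.95
ee_pos: [0.4934, 0.0893, 0.2017]
tcp_rot: [-50.9, -2.8, -76.2]
wrist_force: [0.3, -0.0, 0.2]
opening: -0.0001
```

play_rows:
  moves:
    - [[0, 0, 0], [0, 0, 0], 0]
    - [[0, 0, 0], [0, 0, 0], 0]
    - [[0, 0, 0], [0, 0, 0], 0]
    - [[0, 0, 0], [0, 0, 0], 0]
    - [[0, 0, 0], [0, 0, 0], 0]

```text
time: 15.45
ee_pos: [0.4939, 0.0864, 0.2018]
tcp_rot: [-51.0, -2.8, -76.6]
wrist_force: [-0.5, -0.2, 0.9]
opening: 0.0001
```

```bash
python3 mr.py .48 .31 47.5 10
python3 - <<'E'
from workcell import camera
import cv2,pickle
c=camera("wrist");t=camera("top")
pickle.dump((c,t),open("v10.pkl","wb"))
i=c["img"][:,:,::-1].copy()
cv2.imwrite("pics/w10.png",i);cv2.imwrite("pics/t10.png",t["img"][:,:,::-1])
cv2.imwrite("pics/w10a.png",cv2.resize(i[0:130,40:275],None,fx=3.4,fy=3.4,interpolation=cv2.INTER_CUBIC))
E
```

```text
now 15.45 [0.4939 0.0864 0.2018] r 0.5014 [-50.97  -2.83 -76.6 ] q [  9.9 -42.8 -39.4  54.2  -0.  175.5] F [-0.47 -0.2   0.94]
turn [ 3.38 -0.08 -0.21] shift [ 0.0034 -0.0974  0.0515]
up10 [ 0.0005 -0.0078  0.0063] fwd10 [0.0006 0.0063 0.0077]
```

View pics/w10a.png

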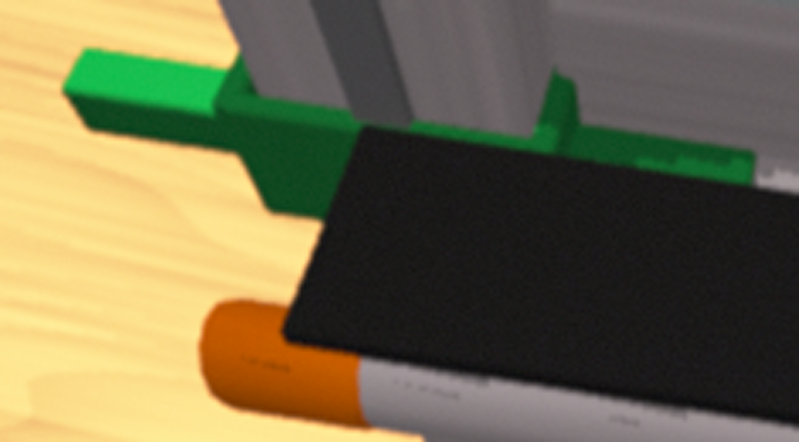

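View pics/t10.png

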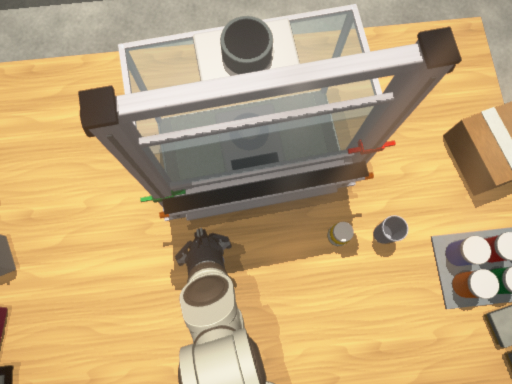

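```bash
cat > e2.py <<'E'
s=open('fit4.py').read()
s=s.replace('cams=[','cams=[pickle.load(open("v10.pkl","rb"))[0],').replace('O=np.array([','O=np.array([[(124.7,98.8),(146.8,37.4),(59.1,27.1),(67.1,37.6),N,N],\n',1)
s=s[:s.index('m=np')]+'''m=np.array([.5953,-.0759,.0849,-.0419,-.0021,.2512,.251,.0518]);sd=np.array([.003,.002,.002,.003,.002,.03,.03,.0007])
'''+s[s.index('def mk'):s.index('for use')].replace('(p[:8]-m)','(p[:8]-m)')+'''
for use,SD in (([0],sd),([1,2,3],sd),([2],sd)):
    q=least_squares(mk(use),np.r_[m,np.zeros(12)],x_scale=np.r_[np.full(8,.01),np.ones(12)]);p=q.x;C=np.linalg.inv(q.jac.T@q.jac)
    print(use,np.round(p[:8],4),"green-nose mm",1000*(p[5]-p[6]).round(4),"sd",(1000*np.sqrt(C[5,5]+C[6,6]-2*C[5,6])).round(1),"cost",q.cost.round(1))
    print(np.round(q.fun[:12],1))
'''
open('fit5.py','w').write(s)
E
python3 e2.py; python3 fit5.py
```

```text
[0] [ 0.5956 -0.0754  0.0853 -0.0419 -0.0019  0.2508  0.2519  0.052 ] green-nose mm -1.1 sd 1.0 cost 5.7
[-1.1 -0.6  1.1  0.6 -0.6 -1.8  0.8  1.9  0.   0.   0.   0. ]
[1, 2, 3] [ 0.5954 -0.0758  0.0852 -0.042  -0.002   0.2509  0.2432  0.0519] green-nose mm 7.7 sd 0.5 cost 13.8
[-0.9 -0.3  0.3 -0.6 -0.6 -1.   0.8  0.3  0.7  1.1 -0.3  0.6]
[2] [ 0.5951 -0.0756  0.0845 -0.042  -0.0021  0.2515  0.2439  0.052 ] green-nose mm 7.6 sd 0.6 cost 8.9
[-1.  -0.9  0.9  1.  -1.8 -0.9  1.9  2.2  0.3 -1.1  0.   0. ]
```

Run:
```python
from workcell import camera
import cv2
cv2.imwrite("pics/s11.png",camera("scene")["img"][:,:,::-1])
```

```text
(no output)
```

View pics/s11.png

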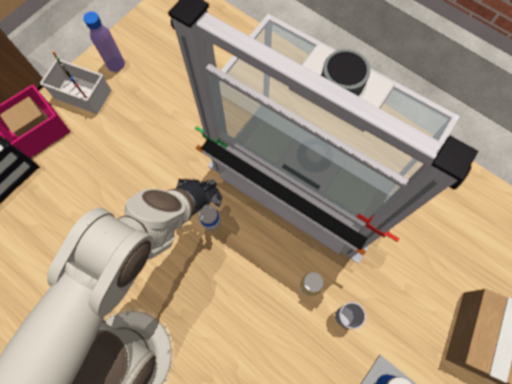

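Blue jar (209,216), yellow jar (314,283) and tumbler (351,316) are where they started. The lip stands level with the green clip and the arm is clear of everything.

```bash
python3 -c "
from workcell import job_done
print(job_done())"
```

```text
the job is handed in; nothing more can be done
None
```

I pushed the window up from beneath its lip with shut, tilted fingers until the lip was level with the green marker, and handed the job in at about 15.5 s. `job_done()` gave no verdict, so the result rests on my own checks.

**How it went:** I lifted the window to about 8 mm below the marker, backed off and measured with the wrist camera. I then went back under for the last 8 mm or so and drew the fingers straight away from the nose. Wrist force stayed at about 5 N during the pushes, and I never pressed the rubber top.

**Last checks:**
- **Lip height:** the last wrist view put the nose about 1 mm above the green marker (±1 mm). Height gained by the fingers suggests about the same.
- **Jars and tumbler:** the scene picture shows both jars and the tumbler at their starting positions, upright. The arm was clear of everything.

**What did not go smoothly:**
- **First arm posture:** it ran into a joint's range limit and gave a brief reading of about 17 N on the wrist in free air. I backed out and took another route.
- **Horizontal fingers:** these turned out to be out of reach, so I used a 40° downward tilt.
- **Early estimates:** the first overhead-camera fits disagreed with each other by up to about 7 mm on heights. I relied on the close wrist views for the final height.

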